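# Put the spirit level back on its sloped tool rest and lock the keeper

## Task

Put the spirit level back on the raised tool rest: standing on its edge across both sloped arms, down between the front lips and the rear stops and centred between the two arms; first swing the keeper lever aside if it is in the way. Then swing the keeper fully shut over the level. Leave everything else on the table where it is.

Things in the scene. Friction and masses are not known exactly. Their poses are not given: they have to be found in the camera images.
- level: The spirit level: a plain aluminium bar, 24 mm thick (its x), 230 mm long (its y), 45 mm high (its z), black end caps, a small green vial in its top edge and another near one end; about 0.25 kg. It stands on its long narrow edge on the table. Origin: centre of its underside. Either end may go either way.
- rack: The tool rest, fixed to the table: grey base plate 110 x 210 x 10 mm and two uprights 150 mm apart, carrying the sloped arms. Origin: on the table, under the middle between the arms; x points away from its low front side, y along the line from one arm to the other, z up.
- cradle: The two narrow sloped arms, 16 mm wide, at y = -75 and +75 mm. Origin: 120 mm above the table, midway between the arms, level with their upper faces (z = 0): here goes the centre of the level's underside when it touches the front lips. Tilted 0.21 rad with the arms: x runs up the slope, away from the low front; y from arm to arm; z square to the slope, leaning to the front.
- lip (a point): Point on the -y arm (at y = -75 mm) at the foot of its front lip's inner face: cradle x = -12 mm, z = 0. Each arm has such a lip, 8 mm thick and 14 mm high.
- stop (a point): Point on the -y arm at the foot of its rear stop's inner face: cradle x = +18 mm, z = 0. Each arm has such a stop, 8 mm thick and 20 mm high; so the gap between lip and stop is 30 mm, for the 24 mm level. Nothing fills the space between the two arms.
- keeper (a joint): The keeper, a flat steel lever 14 mm wide, 8 mm thick, turning about an axis parallel to the cradle's z. 0 = shut: points to -x of the cradle, over the +y arm, 5 mm above a stowed level's top. Positive = open: the knob swings out to +y; at 1.57 it points to +y; end stop 1.75. The level passes it only from 1.5 up. Friction holds it where left; about 1 N at the knob moves it.
- keeper_knob (a point): The keeper's black upright pin, 12 mm diameter and 34 mm tall, parallel to the cradle's z, 68 mm from the hinge; this point is 22 mm above the foot of the pin (which is the lever's upper face) and 12 mm below its top.
- keeper_hinge (a point): Point on the keeper's axis, at the lever's underside: x = 38, y = 75, z = 50 mm in the cradle's frame.
- batten: Bystander: plain wooden batten (no glass vials) on its edge, 22 x 180 x 36 mm high, beside the level. Origin: centre of its underside.
- jar: Bystander: closed jar, 60 mm wide, 85 mm high. Origin: centre of its underside.
- spray_a: Bystander: upright spray can, 52 mm wide, 165 mm high, near the level. Origin: centre of its underside.
- spray_b: Bystander: upright spray can, 52 mm wide, 165 mm high, behind the end of the tool rest that has no keeper. Origin: centre of its underside.
- tape: Bystander: ring of tape lying flat, 100 mm wide, 25 mm high, in front of the tool rest. Origin: centre of its underside.
- cleaner: Bystander: bottle, 66 mm wide, 190 mm high, behind the tool rest. Origin: centre of its underside.
- torch: Bystander: torch lying flat, 155 mm long, 34 mm high, at the back. Origin: centre of its underside.

How it is judged:
On the way, in this order (a step that is already met when the one before it is completed fails the run):
1. the level lies on both arms, between lips and stops, with the keeper open (not over it) (x of level in the frame of cradle between -0.005 and 0.01 m and y of level in the frame of cradle between -0.02 and 0.02 m and z of level in the frame of cradle between -0.004 and 0.005 m and value of joint keeper above 1 rad), for 0.2 s.
2. the keeper is swung shut (value of joint keeper below 0.12 rad), for 0.2 s.
At the end, for the whole second after the job is handed in: The level rests still on both arms between the lips and the stops (its underside within 4 mm of the arms' faces, its edge square to the slope within 0.08 rad, in line with the rest within 0.1 rad), centred between the arms within 20 mm, and the keeper is shut over it (within 0.12 rad) (x of level in the frame of cradle between -0.005 and 0.01 m and y of level in the frame of cradle between -0.02 and 0.02 m and z of level in the frame of cradle between -0.004 and 0.004 m and angle between the z axis of level and the z axis of cradle, either way round below 0.08 rad and angle between the y axis of level and the y axis of cradle, either way round below 0.1 rad and value of joint keeper below 0.12 rad and linear speed of level below 0.02 m/s); the robot touches nothing.
It fails at once if a bystander is shifted by more than 25 mm (distance of any of batten, jar, spray_a, spray_b, tape, cleaner, torch from where it was at the start of the episode above 0.025 m).
It fails at once if a bystander is knocked over (angle between any of batten, jar, spray_a, spray_b, tape, cleaner, torch's own z axis and vertical above 0.5 rad).
It also fails if it takes over 67 s, if anything falls off the work surface, if the arm or the gripper's body presses on something with over 40 N, if the wrist force passes 120 N, or if a joint passes its speed limit or range.

## Robot

A 7-joint arm with a two-finger parallel gripper is mounted at the origin on the work surface. World frame = base frame: x ahead of the robot, y to its left, z up, the work surface at z = 0. Lengths are in m, angles in rad, forces in N, time in s.
With the tool pointing down it reaches from about 0.425 to 0.825 m from the base axis. Payload 3.6 kg.
Tool frame: the origin (TCP) lies midway between the tips of the shut fingers; the grasp point (between the pads) lies 19 mm behind it; x points along the fingers, y is the direction in which the jaws open and shut, and the axes are right-handed (so a half turn about x gives the same grasp; the last joint's range is limited). The gripper opens to 85 mm and grips with 20 to 120 N. Pads are 22 mm wide; open, the fingers measure 114 mm over their backs; the gripper's body (76 mm by 85 mm) begins 54 mm behind the grasp point. The pads swing forward as they close: fully open they stand 13 mm farther back than shut.
Start: joints at [1.177, 0.615, -0.013, 1.423, 0.008, 1.103, -0.04], TCP at [0.234, -0.606, 0.191] pointing down, gripper open.
Joint ranges: [-3.12, 3.12], [-0.3, 2.06], [-1.34, 1.32], [0.26, 2.42], [-1.36, 4.5], [0.01, 1.98], [-2.84, 2.84]. Speed limits (rad/s): [2.79, 2.79, 3.14, 3.14, 3.14, 3.14, 3.14].

## Interface

Orientations are given as a unit quaternion [w, x, y, z].
In Python, from rig import ctrl, cams, job gives the robot as it stands. The module is installed in compiled form; this text tells all that it offers.
- The arm moves only by the tool apply_moves, never from a script. Its argument "rows" is a list of rows, each a list of 7 numbers: the opening, from 0 (shut) to 1 (fully open), then the shift along the world's x, y, z in cm, then the turn, a rotation vector about the world's x, y, z in rad. A call has 1 to 5 rows; each row is the pose to reach, as a shift and turn from the pose measured when the call began; what a row does not reach only later rows make up. A row lasts 1/10 s, in which the tool goes at most 50 mm and 8.59 degrees, less where a joint would pass 70% of its speed; a pose out of reach is approached as far as the arm can. A call with a gripper value outside its range is refused whole. The fingers move at their own pace and stop on an object; "grip_force" is the grip in N (left out, the last holds). Time passes only in rows, so rows that repeat a pose let the fingers close. It gives the time, the measured TCP pose, the force and the opening at its end, in the units of the state.
- ctrl.state(): the state, without advancing time (a new reading comes with each control period).
- cams.camera(name): name is "scene" or "top" or "wrist"; returns the picture (420x560x3 uint8, red, green, blue); there is no depth.
- cams.camera_params(name): a dict with "fov_y" (degrees; the focal length in pixels is half the picture's height over the tangent of half this angle, whatever the lens; pixels are square), "cx", "cy" (the principal point, pixels), "eye" and "rotation" of the camera in the world. Camera axes: x right, y down, z forward; pixel columns grow to the right and rows downward; lengths in m; the calibration is good to about 2 mm. A picture is of the moment at which its call begins: read the wrist's pose just before it. camera_params takes no time and is no camera call; for the wrist camera it gives the pose at the moment of the call.
- job.job_done(): hands the job in, once; it reports no verdict.
The state is a dict: "time_s": time; "q": joint angles; "joint_velocities": joint speeds; "joint_efforts": joint torques, N m; "eef_pos": TCP position; "tcp_rot": TCP orientation; "wrist_force": force on the tool from outside, world axes, zero at the start; "ft_torque": the same for the moment, N m; "opening": opening from 0.0 (shut) to 1.0 (fully open).
Only numpy, scipy, OpenCV 4.12 (cv2) and the standard library are available. Lean on these libraries where they do the work, as an engineer would, in place of code of your own. Each camera call takes 0.05 s, during which the arm holds its last target. There are 200 camera calls.

## Working session

There is one attempt and no reset: what is moved stays moved. The work goes in short steps, Python scripts to look and compute and a tool call to move; the robot and the scene stay as the last step left them, time stands still between calls to the robot, and variables do not carry over. Pictures are saved under pics/ and viewed, about 8 in all and at most 12, crops included, and the job is handed in when it is done.

Besides the shell and the picture viewer there is one more tool, called after "Call:" by a JSON object that holds its "name" and its "arguments", one argument or row to a line. apply_moves: Moves the arm, as the interface text tells. Its arguments: {"type":"object","properties":{"rows":{"type":"array","items":{"type":"array","items":{"type":"number"}}},"grip_force":{"type":"number"}},"required":["rows"]}

```bash
mkdir -p pics; python3 - <<'E'
from rig import ctrl,cams
import cv2
print(ctrl.state())
for n in ("scene","top","wrist"):
    print(n,cams.camera_params(n))
    cv2.imwrite(f"pics/{n}0.png",cams.camera(n)[:,:,::-1])
E
```

```text
{'time_s': 0.0, 'q': array([ 1.17652705,  0.61591985, -0.01262533,  1.4249094 ,  0.00806413,
        1.103419  , -0.04041737]), 'joint_velocities': array([-0.00185506,  0.00167931,  0.00062746,  0.00072405,  0.00074832,
       -0.00159982,  0.00034973]), 'joint_efforts': array([-6.84782117e-05, -4.69211483e+01,  2.59498162e-01, -1.71032596e+01,
        1.00258563e-02,  9.64451378e-03,  2.09658893e-06]), 'eef_pos': array([ 0.23340327, -0.60570657,  0.19033438]), 'tcp_rot': array([-0.12840253, -0.6950133 , -0.13021438,  0.69535136]), 'wrist_force': array([0.37836709, 0.18458792, 0.37711086]), 'ft_torque': array([0.00752385, 0.0343159 , 0.02177837]), 'opening': 0.9980224780647964}
scene {'fov_y': 47.31573436324607, 'cx': 285.6555662241825, 'cy': 207.61996518516526, 'eye': array([1.47837074, 0.02512349, 0.98131457]), 'rotation': array([-0.27349347,  0.6226575 ,  0.669751  , -0.2982156 ])}
top {'fov_y': 46.96772241870145, 'cx': 274.52753152047904, 'cy': 200.85311616714984, 'eye': array([ 0.48773094, -0.02877995,  1.34343587]), 'rotation': array([ 0.01989851, -0.70235657,  0.71140567, -0.01418673])}
wrist {'fov_y': 65.99533990431033, 'cx': 279.76534378387277, 'cy': 212.13136538308103, 'eye': array([ 0.3064043 , -0.57765695,  0.3741661 ]), 'rotation': array([ 0.12689552,  0.81464056, -0.55899613, -0.08821348])}
```

View pics/scene0.png

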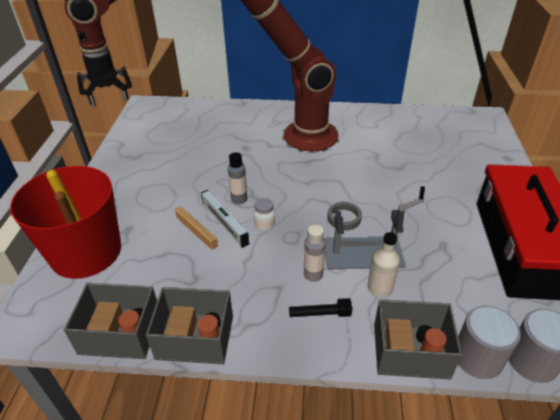

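View pics/top0.png

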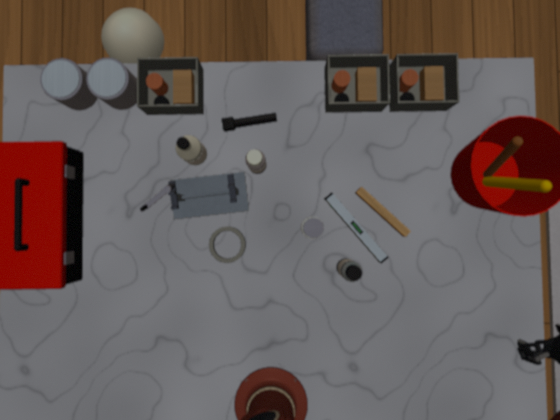

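The top view shows the level at about (356,227) with the batten right of it. The rack is at about (208,195), with the keeper pointing out to the left and its knob at (144,208). I'll enlarge both regions next.

```bash
cat > h.py <<'E'
import numpy as np, cv2
from scipy.spatial.transform import Rotation as R
def rot(q): return R.from_quat([q[1],q[2],q[3],q[0]])
def ray(p,uv):
    f=210/np.tan(np.radians(p['fov_y'])/2)
    d=np.array([(uv[0]-p['cx'])/f,(uv[1]-p['cy'])/f,1.])
    return p['eye'],rot(p['rotation']).apply(d)
def onz(p,uv,z):
    e,d=ray(p,uv); return e+d*(z-e[2])/d[2]
def proj(p,X):
    f=210/np.tan(np.radians(p['fov_y'])/2)
    c=rot(p['rotation']).inv().apply(np.atleast_2d(X)-p['eye'])
    return np.c_[p['cx']+f*c[:,0]/c[:,2],p['cy']+f*c[:,1]/c[:,2]]
def tri(p1,u1,p2,u2):
    e1,d1=ray(p1,u1);e2,d2=ray(p2,u2)
    s=np.linalg.lstsq(np.c_[d1,-d2],e2-e1,rcond=None)[0]
    a,b=e1+s[0]*d1,e2+s[1]*d2
    return (a+b)/2,np.linalg.norm(a-b)
E
python3 - <<'E'
import cv2,numpy as np
t=cv2.imread('pics/top0.png');s=cv2.imread('pics/scene0.png')
c=lambda im,x,y:cv2.resize(im[y:y+75,x:x+100],None,fx=4,fy=4,interpolation=cv2.INTER_CUBIC)
m=np.vstack([np.hstack([c(t,310,190),c(t,140,160)]),np.hstack([c(s,180,180),c(s,325,185)])])
cv2.imwrite('pics/mos0.png',np.clip(m*1.5,0,255).astype('uint8'))
E
```

```text
(no output)
```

View pics/mos0.png

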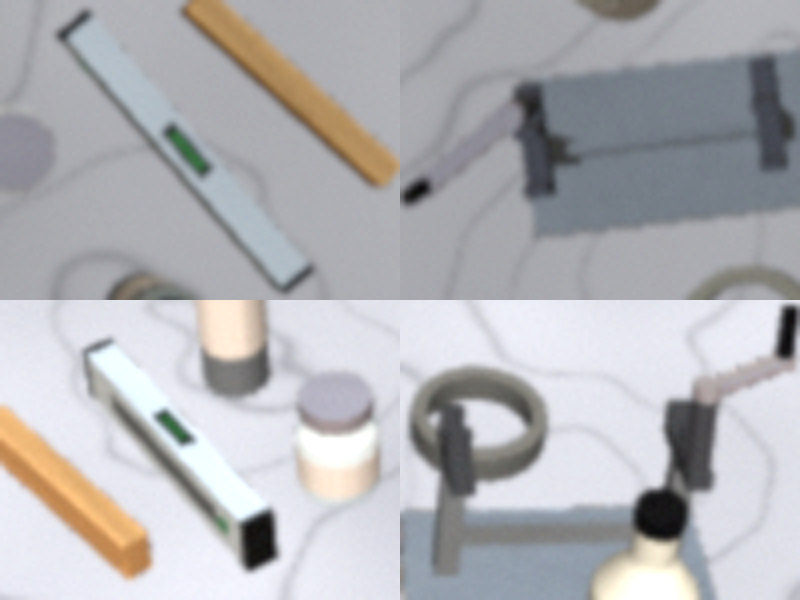

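The level's vial is up and its ends are at about (327,195) and (386,260) in the top picture. The keeper lever runs from about (170,186) to the knob at (144,207), so it is only about 1 rad open and in the way. Next I measure the poses.

```bash
python3 - <<'E'
from h import *
from rig import cams
p=cams.camera_params('top'); t=cv2.imread('pics/top0.png'); hsv=cv2.cvtColor(t,cv2.COLOR_BGR2HSV)
for (u,v) in [(340,208),(370,243),(190,210),(220,208),(300,250),(205,180)]: print((u,v),t[v,u],hsv[v,u])
# level outline corners, top edge z=.045 ; from mosaic pixel
mp=lambda x,y,ox,oy:((x+.5)/4-.5+ox,(y+.5)/4-.5+oy)
for m in [(60,33),(87,11),(285,290),(312,267)]: 
    print('lev',onz(p,mp(*m,310,190),.045))
for n,m,z in [('knobtop',(415,190),.19),('hinge',(522,105),.18)]: print(n,onz(p,mp(m[0]-400,m[1],140,160),z))
# base plate mask
roi=np.zeros(t.shape[:2],np.uint8); roi[165:225,165:255]=1
b,g,r=[t[:,:,i].astype(int) for i in range(3)]
m=((b-r>8)&(roi>0)).astype(np.uint8)
m=cv2.morphologyEx(m,cv2.MORPH_CLOSE,np.ones((9,9)))
c=max(cv2.findContours(m,0,2)[0],key=cv2.contourArea)
rc=cv2.minAreaRect(c);print(rc)
pts=np.array([onz(p,q,.01) for q in cv2.boxPoints(rc)]);print(pts,np.linalg.norm(np.diff(pts,axis=0),axis=1),pts.mean(0))
cv2.imwrite('pics/m.png',m*255)
E
```

```text
(340, 208) [135 129 121] [103  26 135]
(370, 243) [131 126 118] [102  25 131]
(190, 210) [89 83 78] [106  32  89]
(220, 208) [92 85 80] [108  33  92]
(300, 250) [112 109 108] [113   9 112]
(205, 180) [91 85 79] [105  34  91]
lev [ 0.55670543 -0.15344265  0.045     ]
lev [ 0.57127878 -0.17183864  0.045     ]
lev [ 0.38307973 -0.30038136  0.045     ]
lev [ 0.39813631 -0.31872126  0.045     ]
knobtop [0.53249473 0.29423691 0.19      ]
hinge [0.58346048 0.23223801 0.18      ]
((208.56707763671875, 194.60365295410156), (38.651031494140625, 74.76213836669922), 83.6598129272461)
[[0.61513802 0.2726851  0.01      ]
 [0.63533906 0.06631456 0.01      ]
 [0.52868563 0.05553779 0.01      ]
 [0.50851365 0.26109748 0.01      ]] [0.2073569  0.10719652 0.20654709] [0.57191909 0.16390873 0.01      ]
```

```bash
cat >> h.py <<'E'
RK=np.array([0.572,0.164,0.]); YAW=0.098
def cradle():
    Rr=R.from_euler('z',YAW); Rc=Rr*R.from_euler('y',-0.21)
    return Rc, RK+[0,0,.12]
def c2w(x,y,z):
    Rc,o=cradle(); return o+Rc.apply([x,y,z])
def knob(a,z=.080): return c2w(.038-.068*np.cos(a),.075+.068*np.sin(a),z)
def toolrot(Rb,s=1):
    # tool x = -z of frame Rb, jaws (y) along s*x of frame, z = x cross y
    M=Rb.as_matrix(); x=-M[:,2]; y=s*M[:,0]; return R.from_matrix(np.c_[x,y,np.cross(x,y)])
def go(st,pos,Rt=None):
    d=(np.array(pos)-st['eef_pos'])*100
    w=np.zeros(3) if Rt is None else (Rt*rot(st['tcp_rot']).inv()).as_rotvec()
    print('shift cm',np.round(d,1),'turn',np.round(w,3),'|w|deg',round(np.degrees(np.linalg.norm(w)),1))
E
python3 - <<'E'
from h import *
from rig import cams,ctrl
st=ctrl.state(); T=rot(st['tcp_rot']); print(T.as_matrix().round(2))
w=cams.camera_params('wrist')
C=rot(w['rotation']); print('cam in tool',T.inv().apply(w['eye']-st['eef_pos']).round(3),(T.inv()*C).as_matrix().round(2))
Rc,o=cradle(); print(Rc.as_matrix().round(3))
p=cams.camera_params('top');s=cams.camera_params('scene')
for n,X in dict(knob1=knob(1.,.102),hinge=c2w(.038,.075,.058),lipP=c2w(-.016,.075,.014),lipN=c2w(-.016,-.075,.014),stopP=c2w(.022,.075,.02),stopN=c2w(.022,-.075,.02)).items():
    print(n,X.round(3),proj(p,X).round(1),proj(s,X).round(1))
for n,uv,z in [('cleaner',(183,143),.19),('sprayb',(256,156),.165),('spraya',(352,271),.165),('jar',(313,228),.085)]: print(n,onz(p,uv,z))
L=np.array([.4773,-.2361]);
for s in (1,-1):
  go(st,[.45,.2,.33],toolrot(R.from_euler('z',YAW),s))
  go(st,[L[0],L[1],.2],toolrot(R.from_euler('z',np.radians(40.3)-np.pi/2),s))
E
```

```text
[[-0.    0.36 -0.93]
 [ 0.   -0.93 -0.36]
 [-1.   -0.   -0.  ]]
cam in tool [-0.184 -0.    -0.078] [[-0.   -0.31  0.95]
 [ 1.   -0.    0.  ]
 [ 0.    0.95  0.31]]
[[ 0.973 -0.098 -0.207]
 [ 0.096  0.995 -0.02 ]
 [ 0.208  0.     0.978]]
knob1 [0.539 0.294 0.22 ] [[140.  203.8]] [[423.5 185.8]]
hinge [0.59  0.241 0.185] [[166.  183.2]] [[402. 209.]]
lipP [0.546 0.237 0.13 ] [[172.8 202.2]] [[395.3 213.1]]
lipN [0.561 0.088 0.13 ] [[232.  195.6]] [[337.7 214.2]]
stopP [0.582 0.24  0.144] [[170.1 187.7]] [[398.8 218.8]]
stopN [0.597 0.091 0.144] [[229.9 181. ]] [[339.6 219.9]]
cleaner [0.68570443 0.19872438 0.19      ]
sprayb [0.65537188 0.02443768 0.165     ]
spraya [ 0.37221004 -0.20501371  0.165     ]
jar [ 0.47660776 -0.11805038  0.085     ]
shift cm [21.7 80.6 13.9] turn [-1.000e-03 -2.000e-03  1.301e+00] |w|deg 74.5
shift cm [24.4 37.   0.9] turn [-0.002 -0.001  0.336] |w|deg 19.2
shift cm [21.7 80.6 13.9] turn [-2.000e-03  1.000e-03 -1.841e+00] |w|deg 105.5
shift cm [24.4 37.   0.9] turn [-1.000e-03  2.000e-03 -2.806e+00] |w|deg 160.8
```

Call:
{"name": "apply_moves", "arguments": {
  "rows": [
    [0, 5, 10, 3, 0, 0, 0.14],
    [0, 10, 15, 8, 0, 0, 0.28],
    [0, 15, 20, 14, 0, 0, 0.42],
    [0, 18, 25, 14, 0, 0, 0.5],
    [0, 20, 30, 14, 0, 0, 0.6]
  ]
}}

```text
time_s: 0.65
eef_pos: [0.3629, -0.4174, 0.2903]
tcp_rot: [-0.33, -0.625, -0.33, 0.626]
wrist_force: [1.4, -1.6, -0.5]
opening: 0.141
```

Call:
{"name": "apply_moves", "arguments": {
  "rows": [
    [0, 2, 6, 0, 0, 0, 0.14],
    [0, 3, 12, 0, 0, 0, 0.28],
    [0, 4, 18, 0, 0, 0, 0.42],
    [0, 5, 24, 0, 0, 0, 0.5],
    [0, 5, 30, 0, 0, 0, 0.6]
  ]
}}

```text
time_s: 1.15
eef_pos: [0.4089, -0.1715, 0.2902]
tcp_rot: [0.501, 0.499, 0.501, -0.499]
wrist_force: [1.9, -0.2, -0.3]
opening: 0.0
```

```bash
python3 - <<'E'
from h import *
from rig import ctrl
st=ctrl.state(); print(st['eef_pos'],st['time_s'],st['opening'],st['wrist_force'])
go(st,[.49,.22,.33],toolrot(R.from_euler('z',YAW)))
E
```

```text
[ 0.40891484 -0.17154748  0.29023459] 1.15 0.00024670130296461357 [ 1.89109343 -0.23874745 -0.27807381]
shift cm [ 8.1 39.2  4. ] turn [0.001 0.001 0.094] |w|deg 5.4
```

Call:
{"name": "apply_moves", "arguments": {
  "rows": [
    [0, 2, 5, 2, 0, 0, 0.05],
    [0, 4, 10, 4, 0, 0, 0.094],
    [0, 6, 15, 4, 0, 0, 0.094],
    [0, 8, 20, 4, 0, 0, 0.094],
    [0, 8, 25, 4, 0, 0, 0.094]
  ]
}}

```text
time_s: 1.65
eef_pos: [0.4875, 0.0572, 0.3299]
tcp_rot: [0.524, 0.476, 0.523, -0.475]
wrist_force: [0.5, 0.3, -0.3]
opening: 0.002
```

Call:
{"name": "apply_moves", "arguments": {
  "rows": [
    [0, 0, 6, 0, 0, 0, 0],
    [0, 0, 12, 0, 0, 0, 0],
    [0, 0, 17.5, 0, 0, 0, 0],
    [0, 0, 17.5, 0, 0, 0, 0],
    [0, 0, 17.5, 0, 0, 0, 0]
  ]
}}

```text
time_s: 2.15
eef_pos: [0.4853, 0.2377, 0.3295]
tcp_rot: [0.525, 0.474, 0.526, -0.472]
wrist_force: [-0.4, 0.0, 0.5]
opening: -0.006
```

```bash
python3 - <<'E'
from h import *
from rig import ctrl,cams
import pickle
st=ctrl.state(); print(st['eef_pos'],st['time_s'],st['opening'],st['joint_velocities'].round(3))
w=cams.camera_params('wrist'); im=cams.camera('wrist')[:,:,::-1]
cv2.imwrite('pics/w1.png',im); pickle.dump((st,w),open('w1.pkl','wb'))
for n,X in dict(knob1=knob(1.,.102),hinge=c2w(.038,.075,.058),lipP=c2w(-.012,.075,.014),lipN=c2w(-.012,-.075,.014),stopP=c2w(.018,.075,.02),stopN=c2w(.018,-.075,.02)).items():
    print(n,X.round(3),proj(w,X).round(1))
cv2.imwrite('pics/w1b.png',np.clip(cv2.resize(im,(800,600),interpolation=cv2.INTER_CUBIC)*1.4,0,255).astype('uint8'))
E
```

```text
[0.48531206 0.2376598  0.32954078] 2.15 -0.005587403864535744 [ 0.066 -0.023  0.07   0.023  0.03   0.021  0.034]
knob1 [0.539 0.294 0.22 ] [[346.5 142.3]]
hinge [0.59  0.241 0.185] [[379.  194.9]]
lipP [0.55  0.237 0.131] [[333.2 183.5]]
lipN [0.565 0.088 0.131] [[326.8 292.6]]
stopP [0.578 0.24  0.143] [[358.8 185.9]]
stopN [0.593 0.091 0.143] [[349.5 297.7]]
```

View pics/w1b.png

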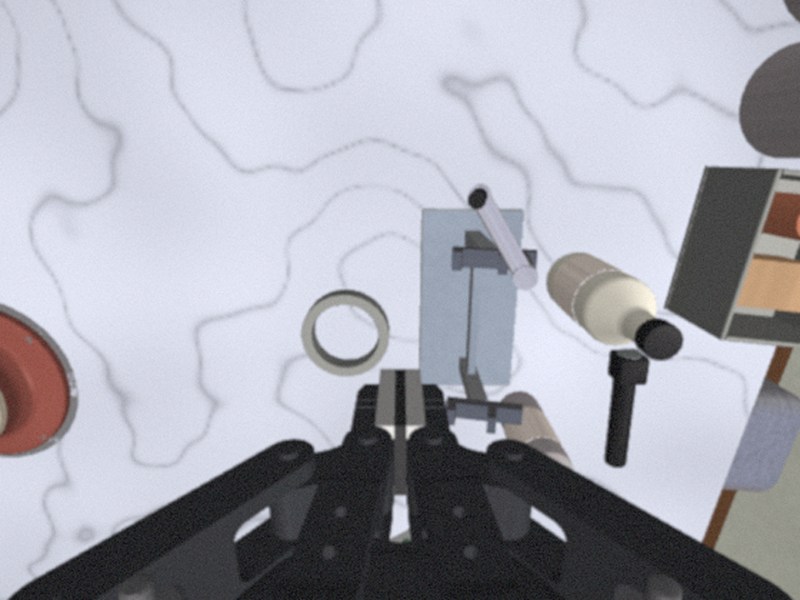

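The wrist view shows the plate with corners near (421,209), (523,209), (510,384) and (420,384). The knob cap is at (479,197), the hinge at (527,276), and the +y arm runs (452–537,258). The predictions sit about 10 px off in x, so I'll enlarge to refine.

```bash
python3 - <<'E'
import cv2,numpy as np
im=cv2.imread('pics/w1.png')
c=lambda x,y:cv2.resize(im[y:y+95,x:x+100],None,fx=4,fy=4,interpolation=cv2.INTER_CUBIC)
m=np.hstack([c(290,125),c(290,215)]); cv2.imwrite('pics/w1c.png',np.clip(m*1.4,0,255).astype('uint8'))
E
```

```text
(no output)
```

View pics/w1c.png

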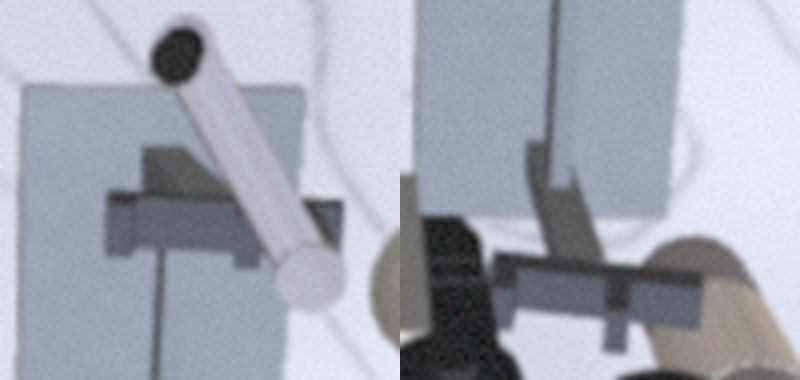

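```bash
python3 - <<'E'
import h; from h import *
import pickle
from rig import cams
from scipy.optimize import least_squares
st,w=pickle.load(open('w1.pkl','rb')); t=cams.camera_params('top')
px=lambda x,y,ox,oy:((x+.5)/4-.5+ox,(y+.5)/4-.5+oy)
A=lambda x,y:px(x,y,290,125); B=lambda x,y:px(x-400,y,290,215)
F=[((-.012,.067,.014),A(134,258)),((.018,.067,.02),A(233,268)),((-.020,.067,.014),A(107,257)),((.026,.067,.02),A(262,268)),
((.018,-.083,.02),B(605,352)),((.026,-.083,.02),B(628,352)),((-.012,-.083,.014),B(515,328)),((.038,.075,.058),A(310,275))]
T=[((.038,.075,.058),px(122,105,140,160))]
def setp(v): h.RK=np.array([v[0],v[1],0]);h.YAW=v[2]
def res(v):
    setp(v); r=[proj(w,c2w(*X))[0]-u for X,u in F]+[proj(t,c2w(*X))[0]-u for X,u in T]
    return np.ravel(r)
s=least_squares(res,[.57,.164,.098],loss='soft_l1'); print(s.x.round(4)); print(res(s.x).reshape(-1,2).round(1))
s2=least_squares(lambda v:res(v)[:-2],[.57,.164,.098],loss='soft_l1'); print('no top',s2.x.round(4))
print('plate',[onz(w,A(22,86),.01).round(4),onz(w,A(305,86),.01).round(4),onz(w,B(667,217),.01).round(4)])
setp(s.x)
k=lambda a:[proj(w,knob(a[0],.102))[0]-A(178,55),proj(t,knob(a[0],.102))[0]-px(15,190,140,160)]
ka=least_squares(lambda a:np.ravel(k(a)),[1.]);print('keeper',ka.x,ka.fun.round(1), knob(ka.x[0]))
# direction estimate in the z=58 plane from lever
E
```

```text
[0.5603 0.1639 0.1043]
[[-0.2 -0. ]
 [ 0.2 -0.1]
 [-0.  -0.1]
 [-0.1  0.3]
 [-0.2 -0.4]
 [ 0.2  0.3]
 [-0.1  0.4]
 [ 0.5  0.3]
 [-4.1  2.4]]
no top [0.5603 0.164  0.1053]
plate [array([0.5061, 0.2641, 0.01  ]), array([0.6141, 0.2755, 0.01  ]), array([0.6365, 0.0674, 0.01  ])]
keeper [1.0279931] [ 0.4  1.7 -3.7  1.4] [0.53267794 0.29495672 0.19884188]
```

```bash
sed -i 's/^RK=.*/RK=np.array([0.5603,0.164,0.]); YAW=0.105/' h.py; python3 - <<'E'
from h import *
import pickle
from rig import cams
st,w=pickle.load(open('w1.pkl','rb')); t=cams.camera_params('top'); s=cams.camera_params('scene')
px=lambda x,y,ox,oy:((x+.5)/4-.5+ox,(y+.5)/4-.5+oy)
def mos(u): return [(u[0]-140+.5)*4+400-.5,(u[1]-160+.5)*4-.5]
def mos2(u): return [(u[0]-325+.5)*4+400-.5,(u[1]-185+.5)*4+300-.5]
for n,X in dict(hinge=(.038,.075,.058),lipPfo=(-.02,.083,.014),lipPfi=(-.02,.067,.014),stopPbo=(.026,.083,.02),lipNfi=(-.02,-.067,.014),lipNfo=(-.02,-.083,.014),stopNo=(.026,-.083,.02),armN50=(.045,-.075,0),knobtop=(.038-.068*.5155,.075+.068*.857,.102)).items():
    P=c2w(*X); print(n,P.round(3),np.round(mos(proj(t,P)[0])),'scene',np.round(mos2(proj(s,P)[0])))
A=lambda x,y:px(x,y,290,125)
print('tri hinge',tri(w,A(310,275),t,px(122,105,140,160)))
print('tri knob',tri(w,A(178,55),t,px(15,190,140,160)))
print('tri hinge scene',tri(w,A(310,275),s,px(707-400,390-300,325,185)))
print('tri knob scene',tri(w,A(178,55),s,px(788-400,309-300,325,185)))
print('tri hinge t-s',tri(t,px(122,105,140,160),s,px(707-400,390-300,325,185)))
E
```

```text
hinge [0.577 0.241 0.185] [505. 115.] scene [708. 384.]
lipPfo [0.529 0.244 0.13 ] [521. 198.] scene [691. 398.]
lipPfi [0.531 0.228 0.13 ] [546. 195.] scene [667. 398.]
stopPbo [0.573 0.249 0.145] [508. 127.] scene [709. 426.]
lipNfi [0.545 0.095 0.13 ] [758. 169.] scene [464. 403.]
lipNfo [0.547 0.079 0.13 ] [783. 166.] scene [439. 404.]
stopNo [0.59  0.084 0.145] [773.  96.] scene [448. 433.]
armN50 [0.612 0.094 0.129] [759.  63.] scene [463. 475.]
knobtop [0.528 0.295 0.22 ] [400. 196.] scene [795. 293.]
tri hinge (array([0.58455805, 0.23626508, 0.16094365]), np.float64(0.001047830457614305))
tri knob (array([0.53250924, 0.29393031, 0.1911866 ]), np.float64(0.00013029931393721794))
tri hinge scene (array([0.57819952, 0.24096476, 0.18072428]), np.float64(0.0009519771028410461))
tri knob scene (array([0.52932359, 0.2937973 , 0.2078864 ]), np.float64(0.002633244566558232))
tri hinge t-s (array([0.58335415, 0.23583497, 0.18427864]), np.float64(0.008898838934562734))
```

```bash
python3 - <<'E'
from h import *
from rig import ctrl
st=ctrl.state(); Rc,o=cradle()
for c in [(-.035,.140,.13),(-.035,.14,.076),(.024,.14,.076)]: print(c2w(*c).round(4)); go(st,c2w(*c),toolrot(Rc))
E
```

```text
[0.4846 0.2968 0.2398]
shift cm [-0.2  6.3 -9. ] turn [ 0.022 -0.209  0.004] |w|deg 12.0
[0.4958 0.298  0.187 ]
shift cm [  0.9   6.4 -14.2] turn [ 0.022 -0.209  0.004] |w|deg 12.0
[0.5532 0.304  0.1993]
shift cm [  6.7   7.  -13. ] turn [ 0.022 -0.209  0.004] |w|deg 12.0
```

Call:
{"name": "apply_moves", "arguments": {
  "rows": [
    [0, -0.1, 3, -4, 0.011, -0.105, 0],
    [0, -0.2, 6.3, -8, 0.022, -0.209, 0.004],
    [0, -0.2, 6.3, -9, 0.022, -0.209, 0.004],
    [0, 0.4, 6.4, -12, 0.022, -0.209, 0.004],
    [0, 0.9, 6.4, -14.2, 0.022, -0.209, 0.004]
  ]
}}

```text
time_s: 2.7
eef_pos: [0.4961, 0.2956, 0.1861]
tcp_rot: [0.572, 0.525, 0.472, -0.417]
wrist_force: [0.5, -0.0, -0.1]
opening: -0.004
```

```bash
python3 - <<'E'
from h import *
from rig import ctrl
st=ctrl.state(); Rc,o=cradle(); print(st['eef_pos'],Rc.inv().apply(st['eef_pos']-o).round(4),st['wrist_force'])
for c in [(.0,.14,.076),(.024,.14,.076)]: go(st,c2w(*c),toolrot(Rc))
E
```

```text
[0.49605667 0.29560783 0.18610306] [-0.0352  0.1376  0.0751] [ 0.52106875 -0.04760607 -0.14506437]
shift cm [3.4 0.6 0.8] turn [0.003 0.    0.002] |w|deg 0.2
shift cm [5.7 0.8 1.3] turn [0.003 0.    0.002] |w|deg 0.2
```

Call:
{"name": "apply_moves", "arguments": {
  "rows": [
    [0, 1.5, 0.4, 0.3, 0, 0, 0],
    [0, 2.8, 0.5, 0.6, 0, 0, 0],
    [0, 4.2, 0.7, 0.9, 0, 0, 0],
    [0, 5.7, 0.8, 1.3, 0, 0, 0],
    [0, 5.7, 0.8, 1.3, 0, 0, 0]
  ]
}}

```text
time_s: 3.2
eef_pos: [0.5565, 0.3004, 0.1993]
tcp_rot: [0.572, 0.527, 0.469, -0.418]
wrist_force: [-0.3, 0.3, -0.2]
opening: -0.001
```

Call:
{"name": "apply_moves", "arguments": {
  "rows": [
    [0, -3, -0.3, -0.5, 0, 0, 0],
    [0, -7, -1, 4, 0, 0, 0],
    [0, -7, -4, 10, 0, 0, 0],
    [0, -7, -6, 13, 0, 0, 0],
    [0, -7, -6, 13, 0, 0, 0]
  ]
}}

```text
time_s: 3.7
eef_pos: [0.4883, 0.2379, 0.3347]
tcp_rot: [0.573, 0.531, 0.466, -0.417]
wrist_force: [1.5, -0.1, -0.0]
opening: 0.001
```

```bash
python3 - <<'E'
from h import *
from rig import ctrl,cams
st=ctrl.state(); Rc,o=cradle(); print(st['eef_pos'],Rc.inv().apply(st['eef_pos']-o).round(4),st['wrist_force'],st['joint_velocities'].round(3))
w=cams.camera_params('wrist'); im=cams.camera('wrist')[:,:,::-1]
for a in (1.4,1.5,1.6,1.7): print(a,proj(w,knob(a,.102)).round(1),proj(w,c2w(.038,.075,.058)).round(1))
cv2.imwrite('pics/w2.png',np.clip(im[40:390,100:560]*1.4,0,255).astype('uint8').repeat(1,0))
import pickle; pickle.dump((st,w),open('w2.pkl','wb'))
m=np.clip(cv2.resize(im[60:340,200:560],None,fx=2,fy=2,interpolation=cv2.INTER_CUBIC)*1.4,0,255).astype('uint8'); cv2.imwrite('pics/w2.png',m)
E
```

```text
[0.48831855 0.23793207 0.33470948] [-0.0177  0.0811  0.2233] [ 1.46028726 -0.08356355 -0.04993302] [ 0.112 -0.061 -0.023 -0.046 -0.124  0.14   0.168]
1.4 [[325.5 127. ]] [[328.2 186.9]]
1.5 [[332.9 126. ]] [[328.2 186.9]]
1.6 [[340.3 125.8]] [[328.2 186.9]]
1.7 [[347.7 126.3]] [[328.2 186.9]]
```

View pics/w2.png

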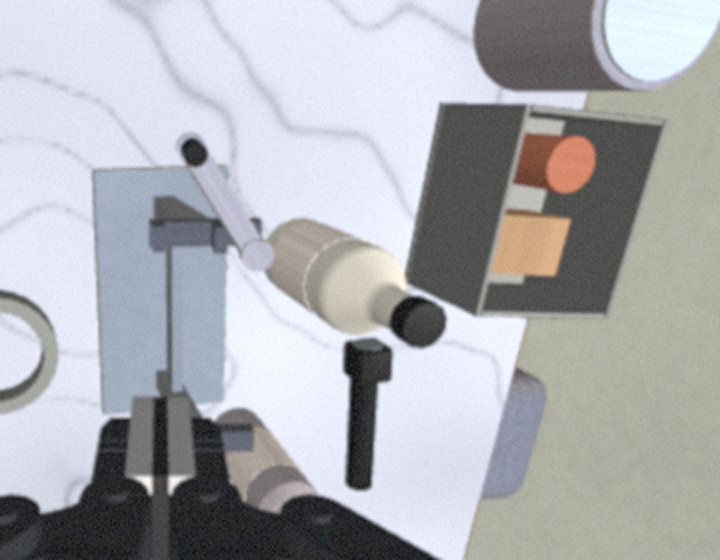

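```bash
python3 - <<'E'
from h import *
import pickle
st,w=pickle.load(open('w2.pkl','rb')); st1,w1=pickle.load(open('w1.pkl','rb'))
for a in (.8,.9,1.0,1.1,1.2): print(a,proj(w,knob(a,.102)).round(1),proj(w,knob(a,.058)).round(1),'w1',proj(w1,knob(a,.102)).round(1),proj(w1,knob(a,.058)).round(1))
from rig import cams,ctrl
w3=cams.camera_params('wrist');st=ctrl.state()
print(st['time_s'],w3['eye']-w['eye'],st['eef_pos'])
t=cams.camera('top')[:,:,::-1]; s=cams.camera('scene')[:,:,::-1]
c=lambda im,x,y:cv2.resize(im[y:y+75,x:x+100],None,fx=4,fy=4,interpolation=cv2.INTER_CUBIC)
cv2.imwrite('pics/m3.png',np.clip(np.hstack([c(t,130,160),c(s,345,165)])*1.5,0,255).astype('uint8'))
E
```

```text
0.8 [[286.4 147.8]] [[285.1 142.7]] w1 [[320.1 150.3]] [[324.1 145.3]]
0.9 [[291.9 142.8]] [[290.  138.3]] w1 [[326.  145.4]] [[329.3 141. ]]
1.0 [[297.9 138.4]] [[295.2 134.4]] w1 [[332.5 141.1]] [[334.9 137.1]]
1.1 [[304.3 134.5]] [[300.8 131. ]] w1 [[339.4 137.3]] [[341.  133.8]]
1.2 [[311.1 131.3]] [[306.8 128.2]] w1 [[346.8 134.2]] [[347.5 131. ]]
3.75 [ 1.38983167e-04 -4.19433173e-05 -8.36428726e-04] [0.48822129 0.23777242 0.33382906]
```

View pics/m3.png

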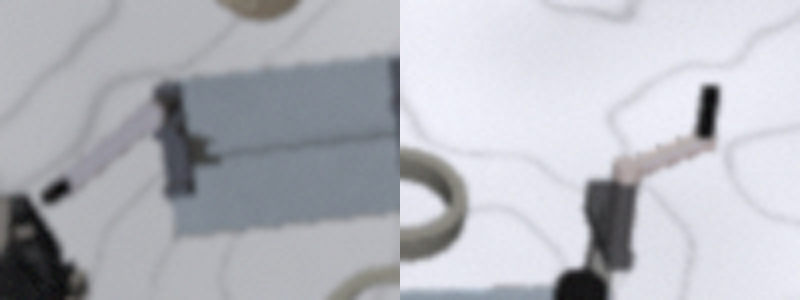

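The keeper has not moved: the knob is still at about 1.02 rad, at (297,135) in the wrist picture and (56,190) in the top crop. I'll repeat the approach lower and check at contact.

```bash
cat >> h.py <<'E'
def dark(im,c,r,th=45):
    u,v=int(c[0]),int(c[1]); sub=im[max(v-r,0):v+r+1,max(u-r,0):u+r+1].max(2)
    n,l,s,ct=cv2.connectedComponentsWithStats((sub<th).astype(np.uint8))
    return [(np.round(ct[i]+[max(u-r,0),max(v-r,0)],1),s[i,4]) for i in range(1,n) if s[i,4]>5]
def arc(p): 
    for a in (0,.3,.6,.9,1.0,1.1,1.2,1.3,1.4,1.5,1.6,1.7): print(a,proj(p,knob(a,.075)).round(1)[0],end=' ')
    print()
E
python3 - <<'E'
from h import *
from rig import ctrl,cams
st=ctrl.state(); Rc,o=cradle()
t=cams.camera_params('top');s=cams.camera_params('scene')
print('tcp px top',proj(t,st['eef_pos']),'scene',proj(s,st['eef_pos']))
im=cv2.cvtColor(cams.camera('scene'),cv2.COLOR_RGB2BGR); arc(s); print(dark(im,proj(s,knob(1.2,.075))[0],25,60))
go(st,c2w(-.035,.137,.13),toolrot(Rc));go(st,c2w(-.035,.137,.072),toolrot(Rc))
E
```

```text
tcp px top [[151.03859056 226.49595291]] scene [[406.15279803 135.99458824]]
0 [396.  186.8] 0.3 [404.  187.2] 0.6 [412.  188.6] 0.9 [419.2 191. ] 1.0 [421.3 192. ] 1.1 [423.3 193.1] 1.2 [425.1 194.3] 1.3 [426.7 195.5] 1.4 [428.  196.8] 1.5 [429.1 198.1] 1.6 [430.  199.4] 1.7 [430.5 200.8] 
[(array([421.5, 192.5]), np.int32(38)), (array([401. , 215.3]), np.int32(23))]
shift cm [-0.1  5.5 -8.9] turn [0.005 0.002 0.011] |w|deg 0.7
shift cm [  1.1   5.6 -14.6] turn [0.005 0.002 0.011] |w|deg 0.7
```

Call:
{"name": "apply_moves", "arguments": {
  "rows": [
    [0, 0, 3, -4, 0, 0, 0.01],
    [0, -0.1, 5.5, -8, 0, 0, 0.01],
    [0, 0.5, 5.6, -12, 0, 0, 0.01],
    [0, 1.1, 5.6, -14.6, 0, 0, 0.01],
    [0, 1.1, 5.6, -14.6, 0, 0, 0.01]
  ]
}}

```text
time_s: 4.4
eef_pos: [0.4932, 0.2931, 0.1752]
tcp_rot: [0.573, 0.519, 0.474, -0.421]
wrist_force: [-0.2, -0.8, -0.3]
opening: 0.001
```

Call:
{"name": "apply_moves", "arguments": {
  "rows": [
    [0, 0.8, 0.1, 0.2, 0, 0, 0],
    [0, 1.6, 0.2, 0.3, 0, 0, 0],
    [0, 2.3, 0.2, 0.5, 0, 0, 0],
    [0, 3.0, 0.3, 0.6, 0, 0, 0],
    [0, 3.0, 0.3, 0.6, 0, 0, 0]
  ]
}}

```text
time_s: 4.9
eef_pos: [0.525, 0.2962, 0.1823]
tcp_rot: [0.573, 0.52, 0.473, -0.42]
wrist_force: [0.1, 0.8, 0.5]
opening: -0.004
```

```bash
python3 - <<'E'
from h import *
from rig import ctrl,cams
st=ctrl.state(); Rc,o=cradle(); print(st['eef_pos'],Rc.inv().apply(st['eef_pos']-o).round(4),st['wrist_force'])
s=cams.camera_params('scene');t=cams.camera_params('top');w=cams.camera_params('wrist')
S,T,W=[cv2.cvtColor(cams.camera(n),cv2.COLOR_RGB2BGR) for n in ('scene','top','wrist')]
print(dark(S,proj(s,knob(1.2,.075))[0],25,60))
c=lambda im,x,y:cv2.resize(im[y:y+75,x:x+100],None,fx=4,fy=4,interpolation=cv2.INTER_CUBIC)
a=np.hstack([c(T,110,170),c(S,365,140)])
u,v=proj(w,st['eef_pos'])[0].astype(int); print(u,v)
x0=max(0,u-100);y0=min(max(0,v-75),270); b=cv2.resize(W[y0:y0+150,x0:x0+200],None,fx=2,fy=2); print(x0,y0)
x1,y1=240,100; 
b2=cv2.resize(W[100:325,180:480],(400,300))
cv2.imwrite('pics/m4.png',np.clip(np.vstack([a,np.hstack([b,b2])])*1.5,0,255).astype('uint8'))
E
```

```text
[0.52502739 0.29617303 0.18232791] [-0.0078  0.1351  0.0654] [0.08027327 0.79052876 0.46029019]
[(array([425.8, 173.8]), np.int32(60)), (array([421.5, 192.5]), np.int32(38)), (array([400.9, 215.2]), np.int32(22))]
279 242
179 167
```

View pics/m4.png

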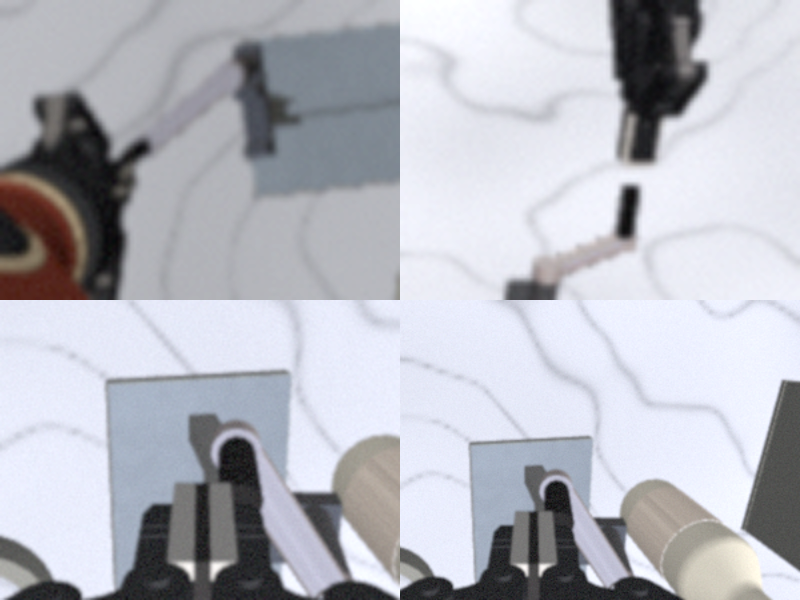

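```bash
python3 - <<'E'
from h import *
from rig import ctrl,cams
st=ctrl.state();P=st['eef_pos'];T=rot(st['tcp_rot'])
s=cams.camera_params('scene');t=cams.camera_params('top');w=cams.camera_params('wrist')
for d in (0,-.01,-.02,-.03): print(d,[proj(k,P+T.apply([d,0,0])).round(1)[0] for k in (s,t,w)])
print('knob',[proj(k,knob(1.02,.075)).round(1)[0] for k in (s,t,w)])
print('fingertip tri (scene 424.3,180; wrist)',tri(s,(424.3,180),w,(179+205/2,167+(484-300)/2)))
# knob from three pairs, using pin top & foot
sp=lambda x,y:((x-400+.5)/4-.5+365,(y+.5)/4-.5+140); wp=lambda x,y:(179+x/2,167+(y-300)/2)
print('pin top',tri(s,sp(630,186),w,wp(240,470)))
print('pin foot',tri(s,sp(626,236),w,wp(237,440)))
E
```

```text
0 [array([420.8, 193.4]), array([143.6, 211.2]), array([279.5, 242.5])]
-0.01 [array([421.4, 190. ]), array([142.5, 211.9]), array([279.5, 249.2])]
-0.02 [array([422. , 186.5]), array([141.3, 212.6]), array([279.5, 256.7])]
-0.03 [array([422.5, 183. ]), array([140.2, 213.4]), array([279.5, 265. ])]
knob [array([421.7, 192.3]), array([142.7, 206.8]), array([300.3, 253.3])]
fingertip tri (scene 424.3,180; wrist) (array([0.51515158, 0.30085528, 0.21800143]), np.float64(0.004002401078867424))
pin top (array([0.52685065, 0.29767551, 0.20634051]), np.float64(0.007650425209723783))
pin foot (array([0.5358822 , 0.29687307, 0.17467094]), np.float64(0.0009540794722734695))
```

```bash
python3 - <<'E'
from h import *
from rig import ctrl,cams
st=ctrl.state();P=st['eef_pos'];T=rot(st['tcp_rot'])
s=cams.camera_params('scene');t=cams.camera_params('top');w=cams.camera_params('wrist')
for d in (0,-.01,-.02,-.03,-.04): print(d,[proj(w,P+T.apply([d,y,-.011])).round(1)[0] for y in (-.015,.015)],[proj(s,P+T.apply([d,y,z])).round(1)[0] for y,z in ((.015,-.011),(.015,.011))])
print('rot',(T.inv()*rot(w['rotation'])).as_matrix().round(2), T.inv().apply(w['eye']-P))
E
```

```text
0 [array([254.7, 225.7]), array([304.3, 225.7])] [array([426.8, 196.2]), array([418.1, 196.4])]
-0.01 [array([253.5, 231.7]), array([305.6, 231.7])] [array([427.4, 192.8]), array([418.7, 192.9])]
-0.02 [array([252. , 238.3]), array([307. , 238.3])] [array([428. , 189.3]), array([419.3, 189.4])]
-0.03 [array([250.5, 245.8]), array([308.6, 245.7])] [array([428.6, 185.8]), array([419.8, 185.9])]
-0.04 [array([248.7, 254.1]), array([310.3, 254.1])] [array([429.2, 182.2]), array([420.4, 182.4])]
rot [[-0.   -0.31  0.95]
 [ 1.   -0.    0.  ]
 [ 0.    0.95  0.31]] [-1.83733062e-01  1.13569546e-04 -7.86278403e-02]
```

The fingertips show at scene (424,180) and wrist (281,259). Both put the real tips about 40 mm behind the reported TCP along the tool axis, so the first push passed over the knob. I'll back off, lower by 3 cm and push again.

```bash
python3 - <<'E'
from h import *
from rig import ctrl,cams
st=ctrl.state(); Rc,o=cradle()
for c in [(-.04,.137,.065),(-.04,.139,.036),(-.005,.139,.036),(.028,.139,.036)]:go(st,c2w(*c),toolrot(Rc))
E
```

```text
shift cm [-2.9 -0.1 -0.6] turn [ 0.013 -0.011 -0.002] |w|deg 1.0
shift cm [-2.4  0.1 -3.5] turn [ 0.013 -0.011 -0.002] |w|deg 1.0
shift cm [ 1.   0.5 -2.7] turn [ 0.013 -0.011 -0.002] |w|deg 1.0
shift cm [ 4.3  0.8 -2. ] turn [ 0.013 -0.011 -0.002] |w|deg 1.0
```

Call:
{"name": "apply_moves", "arguments": {
  "rows": [
    [0, -2, 0, -0.4, 0.01, -0.01, 0],
    [0, -2.9, 0, -0.6, 0.01, -0.01, 0],
    [0, -2.6, 0.1, -2, 0.01, -0.01, 0],
    [0, -2.4, 0.1, -3.5, 0.01, -0.01, 0],
    [0, -2.4, 0.1, -3.5, 0.01, -0.01, 0]
  ]
}}

```text
time_s: 5.55
eef_pos: [0.4987, 0.2957, 0.1439]
tcp_rot: [0.573, 0.523, 0.474, -0.418]
wrist_force: [-0.4, 0.0, -0.5]
opening: 0.001
```

Call:
{"name": "apply_moves", "arguments": {
  "rows": [
    [0, 1.5, 0.2, 0.3, 0, 0, 0],
    [0, 3, 0.4, 0.7, 0, 0, 0],
    [0, 4.5, 0.5, 1, 0, 0, 0],
    [0, 5.6, 0.6, 1.2, 0, 0, 0],
    [0, 6.7, 0.7, 1.5, 0, 0, 0]
  ]
}}

```text
time_s: 6.05
eef_pos: [0.5661, 0.3028, 0.1585]
tcp_rot: [0.573, 0.522, 0.474, -0.418]
wrist_force: [-1.3, -0.3, 0.3]
opening: -0.002
```

```bash
python3 - <<'E'
from h import *
from rig import ctrl,cams
st=ctrl.state(); Rc,o=cradle(); print(st['eef_pos'],Rc.inv().apply(st['eef_pos']-o).round(4),st['wrist_force'])
s=cams.camera_params('scene');S=cv2.cvtColor(cams.camera('scene'),cv2.COLOR_RGB2BGR)
arc(s);print(dark(S,proj(s,knob(1.3,.075))[0],25,60))
cv2.imwrite('pics/s5.png',S)
E
```

```text
[0.56608439 0.302769   0.15850978] [0.0279 0.1374 0.0334] [-1.29716126 -0.31931092  0.31895759]
0 [396.  186.8] 0.3 [404.  187.2] 0.6 [412.  188.6] 0.9 [419.2 191. ] 1.0 [421.3 192. ] 1.1 [423.3 193.1] 1.2 [425.1 194.3] 1.3 [426.7 195.5] 1.4 [428.  196.8] 1.5 [429.1 198.1] 1.6 [430.  199.4] 1.7 [430.5 200.8] 
[(array([430.9, 183. ]), np.int32(391)), (array([401.4, 215.4]), np.int32(15))]
```

Call:
{"name": "apply_moves", "arguments": {
  "rows": [
    [1, -3, -0.3, -0.6, 0, 0, 0],
    [1, -5, -0.3, 1, 0, 0, 0],
    [1, -6, -1, 6, 0, 0, 0],
    [1, -6, -5, 11, 0, 0.05, 0],
    [1, -6, -10, 14, 0, 0.1, 0]
  ]
}}

```text
time_s: 6.6
eef_pos: [0.5077, 0.224, 0.2895]
tcp_rot: [0.549, 0.502, 0.503, -0.44]
wrist_force: [1.9, -0.1, -0.3]
opening: 0.85
```

```bash
python3 - <<'E'
from h import *
from rig import ctrl,cams
st=ctrl.state(); print(st['eef_pos'],st['opening'])
s=cams.camera_params('scene');S=cv2.cvtColor(cams.camera('scene'),cv2.COLOR_RGB2BGR)
print(dark(S,proj(s,knob(1.3,.075))[0],25,60))
t=cams.camera_params('top');T=cv2.cvtColor(cams.camera('top'),cv2.COLOR_RGB2BGR)
arc(t);print(dark(T,proj(t,knob(1.6,.075))[0],12,60))
L=(.4773,-.2361)
go(st,[.46,-.2,.30],toolrot(R.from_euler('z',np.radians(40.3)-np.pi/2)))
E
```

```text
[0.50771971 0.22398588 0.28947299] 0.8498061123630158
[(array([430.7, 201.8]), np.int32(49)), (array([401.4, 215.6]), np.int32(16))]
0 [168.8 217.2] 0.3 [160.3 216.9] 0.6 [152.2 214.2] 0.9 [145.1 209.3] 1.0 [143.1 207.2] 1.1 [141.3 205. ] 1.2 [139.7 202.6] 1.3 [138.3 200. ] 1.4 [137.3 197.4] 1.5 [136.5 194.6] 1.6 [135.9 191.8] 1.7 [135.7 189. ] 
[(array([139.2, 188.1]), np.int32(45)), (array([145.2, 202. ]), np.int32(13)), (array([126.3, 202.7]), np.int32(9))]
shift cm [ -4.8 -42.4   1.1] turn [ 0.033  0.109 -0.977] |w|deg 56.4
```

Call:
{"name": "apply_moves", "arguments": {
  "rows": [
    [0.8, -1, -5, 1, 0, 0.05, -0.14],
    [0.8, -2, -10, 1, 0.01, 0.1, -0.28],
    [0.8, -3, -15, 1, 0.015, 0.109, -0.42],
    [0.8, -4, -20, 1, 0.02, 0.109, -0.56],
    [0.8, -5, -25, 1, 0.02, 0.109, -0.7]
  ]
}}

```text
time_s: 7.2
eef_pos: [0.4663, -0.0257, 0.3002]
tcp_rot: [-0.328, -0.628, -0.321, 0.628]
wrist_force: [0.9, -0.1, 0.2]
opening: 0.8
```

```bash
python3 - <<'E'
from h import *
from rig import ctrl
st=ctrl.state(); print(st['eef_pos'])
go(st,[.477,-.236,.2],toolrot(R.from_euler('z',np.radians(40.3)-np.pi/2)))
E
```

```text
[ 0.46630363 -0.02566448  0.30018823]
shift cm [  1.1 -21.  -10. ] turn [ 0.01   0.003 -0.25 ] |w|deg 14.4
```

Call:
{"name": "apply_moves", "arguments": {
  "rows": [
    [0.8, 0.5, -6, 0, 0, 0, -0.1],
    [0.8, 1, -12, -2, 0.01, 0, -0.2],
    [0.8, 1.1, -17, -6, 0.01, 0, -0.25],
    [0.8, 1.1, -21, -10, 0.01, 0, -0.25],
    [0.8, 1.1, -21, -10, 0.01, 0, -0.25]
  ]
}}

```text
time_s: 7.7
eef_pos: [0.4767, -0.2383, 0.1987]
tcp_rot: [0.244, 0.665, 0.242, -0.663]
wrist_force: [0.3, 0.8, 0.4]
opening: 0.798
```

```bash
python3 - <<'E'
from h import *
from rig import ctrl,cams
import pickle
cams.camera('top');cams.camera('top')
st=ctrl.state(); print(st['eef_pos'],st['joint_velocities'].round(3))
w=cams.camera_params('wrist'); im=cv2.cvtColor(cams.camera('wrist'),cv2.COLOR_RGB2BGR)
cv2.imwrite('pics/w6.png',im); pickle.dump((st,w),open('w6.pkl','wb'))
d=np.array([.763,.647]);n=np.array([-.647,.763]);L=np.array([.4773,-.2361])
for a,b in ((-.115,-.012),(-.115,.012),(.115,.012),(.115,-.012)): print(proj(w,np.r_[L+a*d+b*n,.045]).round(1))
cv2.imwrite('pics/w6b.png',np.clip(cv2.resize(im,(800,600),interpolation=cv2.INTER_CUBIC)*1.4,0,255).astype('uint8'))
E
```

```text
[ 0.47279848 -0.24155682  0.19534545] [-0.048 -0.064 -0.093 -0.025 -0.054  0.045 -0.027]
[[290.7 276.2]]
[[270.  276.3]]
[[265.3  58.7]]
[[290.9  58.4]]
```

View pics/w6b.png

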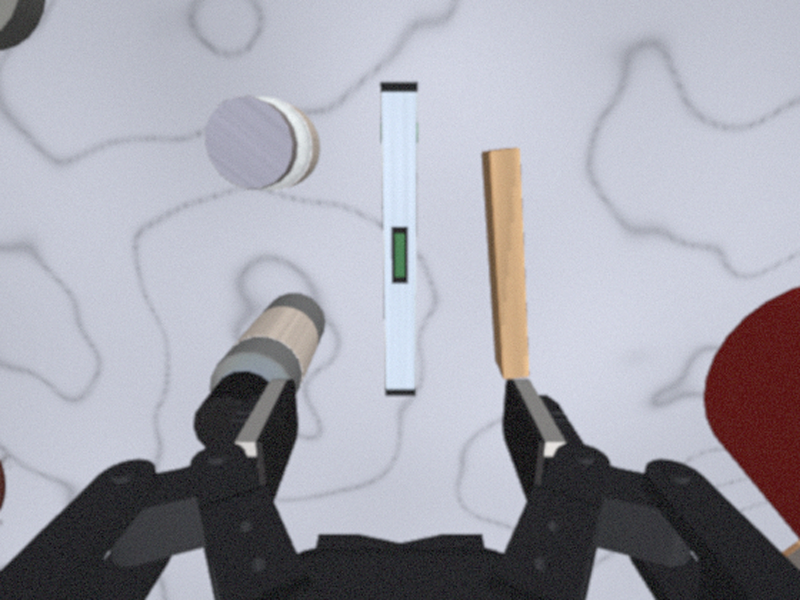

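The level's top face spans (381,83)–(417,83) down to (387,394)–(414,394), lying between the open fingers. The fingertips are at about (288,382) and (515,382).

```bash
python3 - <<'E'
from h import *
import pickle
st,w=pickle.load(open('w6.pkl','rb'))
k=lambda x,y:((x+.5)*.7-.5,(y+.5)*.7-.5)
P=[onz(w,k(*u),.045) for u in ((381,83),(417,83),(414,394),(387,394))]
P=np.array(P);print(P.round(4)); a,b=P[:2].mean(0),P[2:].mean(0); print('centre',(a+b)/2,'len',np.linalg.norm(a-b),'yaw deg',np.degrees(np.arctan2(*(a-b)[[1,0]])))
T=rot(st['tcp_rot'])
for d in (-.013,-.03,-.05,-.06,-.07): print(d,[proj(w,st['eef_pos']+T.apply([d,y,-.011])).round(1)[0]/.7 for y in (-.034,.034)])
E
```

```text
[[ 0.5585 -0.153   0.045 ]
 [ 0.5737 -0.1712  0.045 ]
 [ 0.3971 -0.3183  0.045 ]
 [ 0.383  -0.3015  0.045 ]]
centre [ 0.4780687  -0.23598257  0.045     ] len 0.2298412805655697 yaw deg 40.009644914366234
-0.013 [array([314.85714286, 333.14285714]), array([486.42857143, 333.14285714])]
-0.03 [array([306.57142857, 350.42857143]), array([494.85714286, 350.42857143])]
-0.05 [array([294.71428571, 375.71428571]), array([507.14285714, 375.57142857])]
-0.06 [array([287.42857143, 390.85714286]), array([514.42857143, 390.85714286])]
-0.07 [array([279.14285714, 408.28571429]), array([523.        , 408.28571429])]
```

```bash
python3 - <<'E'
from h import *
from rig import ctrl
st=ctrl.state(); Rt=toolrot(R.from_euler('z',np.radians(40.1)-np.pi/2)); print(st['eef_pos'])
for z in (.05,.0,-.035): go(st,[.478,-.236,z],Rt)
E
```

```text
[ 0.47494468 -0.23818666  0.19750511]
shift cm [  0.3   0.2 -14.8] turn [-0.001 -0.003  0.002] |w|deg 0.2
shift cm [  0.3   0.2 -19.8] turn [-0.001 -0.003  0.002] |w|deg 0.2
shift cm [  0.3   0.2 -23.3] turn [-0.001 -0.003  0.002] |w|deg 0.2
```

Call:
{"name": "apply_moves", "arguments": {
  "rows": [
    [0.8, 0.3, 0.2, -4, 0, 0, 0],
    [0.8, 0.3, 0.2, -8, 0, 0, 0],
    [0.8, 0.3, 0.2, -12, 0, 0, 0],
    [0.8, 0.3, 0.2, -14.8, 0, 0, 0],
    [0.8, 0.3, 0.2, -14.8, 0, 0, 0]
  ]
}}

```text
time_s: 8.35
eef_pos: [0.4762, -0.2335, 0.047]
tcp_rot: [-0.24, -0.662, -0.245, 0.667]
wrist_force: [-0.9, 1.1, -0.4]
opening: 0.798
```

```bash
python3 - <<'E'
from h import *
from rig import ctrl,cams
cams.camera('scene')
st=ctrl.state(); Rt=toolrot(R.from_euler('z',np.radians(40.1)-np.pi/2)); print(st['eef_pos'],st['wrist_force'])
for z in (.0,-.035): go(st,[.478,-.236,z],Rt)
s=cams.camera_params('scene');S=cv2.cvtColor(cams.camera('scene'),cv2.COLOR_RGB2BGR)
T=rot(st['tcp_rot'])
x0,y0=180,140
print([((proj(s,st['eef_pos']+T.apply([d,y,0]))[0]-[x0,y0]+.5)*6-.5).round() for d in (-.013,-.055) for y in (-.034,.034)])
cv2.imwrite('pics/s7.png',np.clip(cv2.resize(S[y0:y0+100,x0:x0+120],None,fx=6,fy=6,interpolation=cv2.INTER_CUBIC)*1.5,0,255).astype('uint8'))
E
```

```text
[ 0.47805333 -0.23438626  0.04915511] [-0.93308399 -0.20437429  0.23335645]
shift cm [-0.  -0.2 -4.9] turn [-0.002 -0.004 -0.   ] |w|deg 0.3
shift cm [-0.  -0.2 -8.4] turn [-0.002 -0.004 -0.   ] |w|deg 0.3
[array([322., 374.]), array([198., 431.]), array([315., 307.]), array([188., 364.])]
```

View pics/s7.png

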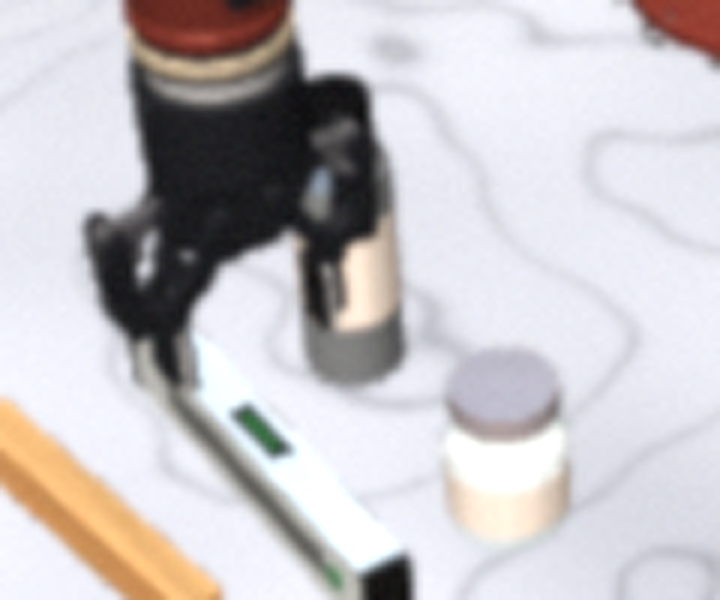

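The scene crop shows the fingertips at (180,385) and (330,315), still above and astride the level. This again fits the tips being about 45–55 mm behind the TCP. I'll go down carefully, watching the force.

Call:
{"name": "apply_moves", "arguments": {
  "rows": [
    [0.6, 0, -0.2, -2, 0, 0, 0],
    [0.6, 0, -0.2, -4, 0, 0, 0],
    [0.6, 0, -0.2, -5.5, 0, 0, 0],
    [0.6, 0, -0.2, -6.5, 0, 0, 0],
    [0.6, 0, -0.2, -6.5, 0, 0, 0]
  ]
}}

```text
time_s: 8.95
eef_pos: [0.4802, -0.2371, -0.0137]
tcp_rot: [0.243, 0.664, 0.243, -0.664]
wrist_force: [-0.3, 0.4, -0.1]
opening: 0.603
```

```bash
python3 - <<'E'
from h import *
from rig import ctrl,cams
cams.camera('scene')
st=ctrl.state(); Rt=toolrot(R.from_euler('z',np.radians(40.1)-np.pi/2)); print(st['eef_pos'],st['wrist_force'])
for z in (-.025,-.035): go(st,[.478,-.236,z],Rt)
w=cams.camera_params('wrist');W=cams.camera('wrist')
# where do the level's silhouette and pad tips show: save crop
cv2.imwrite('pics/w8.png',W[:,:,::-1])
T=rot(st['tcp_rot'])
print(proj(w,[.478,-.236,.045]))
E
```

```text
[ 0.48045796 -0.23731867 -0.01331215] [ 0.06467674 -0.04895375 -0.31385793]
shift cm [-0.2  0.1 -1.2] turn [ 0.     0.001 -0.   ] |w|deg 0.1
shift cm [-0.2  0.1 -2.2] turn [ 0.     0.001 -0.   ] |w|deg 0.1
[[274.9031974  295.92834217]]
```

TCP reads z = -13 mm with no contact force, so the offset is confirmed. I'll lower 2 cm and close.

Call:
{"name": "apply_moves", "arguments": {
  "rows": [
    [0.6, -0.1, 0.1, -0.7, 0, 0, 0],
    [0.6, -0.2, 0.1, -1.4, 0, 0, 0],
    [0.6, -0.2, 0.1, -2, 0, 0, 0],
    [0.6, -0.2, 0.1, -2, 0, 0, 0],
    [0.6, -0.2, 0.1, -2, 0, 0, 0]
  ]
}}

```text
time_s: 9.55
eef_pos: [0.4784, -0.2363, -0.0334]
tcp_rot: [0.243, 0.665, 0.242, -0.664]
wrist_force: [-0.3, -0.9, 0.5]
opening: 0.599
```

Call:
{"name": "apply_moves", "arguments": {
  "rows": [
    [0, 0, 0, 0, 0, 0, 0],
    [0, 0, 0, 0, 0, 0, 0],
    [0, 0, 0, 0, 0, 0, 0],
    [0, 0, 0, 0, 0, 0, 0],
    [0, 0, 0, 0, 0, 0, 0]
  ],
  "grip_force": 60
}}

```text
time_s: 10.05
eef_pos: [0.4788, -0.2365, -0.0332]
tcp_rot: [0.243, 0.665, 0.242, -0.664]
wrist_force: [0.9, 0.3, 1.8]
opening: 0.275
```

```bash
python3 - <<'E'
from h import *
from rig import ctrl,cams
st=ctrl.state(); print(st['eef_pos'],st['wrist_force'],st['opening'],st['opening']*85,rot(st['tcp_rot']).as_matrix().round(3))
E
```

```text
[ 0.47878662 -0.23651795 -0.0331621 ] [0.886899   0.30438933 1.84926776] 0.27514097626684547 23.386982982681864 [[ 0.002  0.644 -0.765]
 [-0.    -0.765 -0.644]
 [-1.     0.001 -0.001]]
```

Call:
{"name": "apply_moves", "arguments": {
  "rows": [
    [0, 0, 0, 2, 0, 0, 0],
    [0, 0, 0, 6, 0, 0, 0],
    [0, 0, 0, 11, 0, 0, 0],
    [0, 0, 0, 16, 0, 0, 0],
    [0, 0, 0, 22, 0, 0, 0]
  ]
}}

```text
time_s: 10.55
eef_pos: [0.4775, -0.2361, 0.1781]
tcp_rot: [-0.242, -0.664, -0.243, 0.664]
wrist_force: [1.4, -0.8, -3.0]
opening: 0.275
```

Call:
{"name": "apply_moves", "arguments": {
  "rows": [
    [0, 0, 2, 5, 0, 0, 0],
    [0, 1, 6, 6, 0, 0, 0.14],
    [0, 2, 10, 6, 0, 0, 0.28],
    [0, 2, 15, 6, 0, 0, 0.42],
    [0, 2, 20, 6, 0, 0, 0.56]
  ]
}}

```text
time_s: 11.05
eef_pos: [0.4965, -0.0348, 0.2375]
tcp_rot: [-0.417, -0.57, -0.418, 0.571]
wrist_force: [1.0, -0.3, -2.7]
opening: 0.273
```

```bash
python3 - <<'E'
from h import *
from rig import ctrl,cams
st=ctrl.state(); print(st['eef_pos'],st['opening'],st['time_s'])
Rc,o=cradle()
go(st,c2w(.003,0,.10-.0332),toolrot(Rc))
E
```

```text
[ 0.49646212 -0.03476784  0.23746104] 0.27318661742942424 11.05
shift cm [ 5.3 19.8 -5.2] turn [-0.021 -0.213  0.41 ] |w|deg 26.5
```

Call:
{"name": "apply_moves", "arguments": {
  "rows": [
    [0, 1, 5, 1, 0, -0.05, 0.12],
    [0, 2, 10, 1, -0.01, -0.12, 0.24],
    [0, 3, 15, 1, -0.02, -0.18, 0.35],
    [0, 4, 19.6, 1, -0.02, -0.213, 0.41],
    [0, 4, 19.6, 1, -0.02, -0.213, 0.41]
  ]
}}

```text
time_s: 11.55
eef_pos: [0.5337, 0.1707, 0.2474]
tcp_rot: [0.574, 0.524, 0.479, -0.41]
wrist_force: [0.1, 0.2, -1.8]
opening: 0.275
```

```bash
python3 - <<'E'
from h import *
from rig import ctrl,cams
import pickle
cams.camera('scene');cams.camera('scene')
Rc,o=cradle();st=ctrl.state(); print(st['eef_pos'],Rc.inv().apply(st['eef_pos']-o).round(4),st['wrist_force'])
go(st,c2w(.003,0,.07-.0332),toolrot(Rc)); go(st,c2w(.003,0,.002-.0332),toolrot(Rc))
w=cams.camera_params('wrist');W=cams.camera('wrist')[:,:,::-1];st=ctrl.state(); cv2.imwrite('pics/w9.png',W); pickle.dump((st,w),open('w9.pkl','wb'))
T=rot(st['tcp_rot'])
for y in (-.115,.115): print([proj(w,st['eef_pos']+T.apply([-.0332-.045,a,y])).round(0)[0] for a in (-.012,.012)])
print('lips',[proj(w,c2w(*c)).round(0)[0] for c in ((-.012,.075,.014),(.018,.075,.02),(-.012,-.075,.014))])
x0,y0=170,60
cv2.imwrite('pics/w9b.png',np.clip(cv2.resize(W[y0:y0+280,x0:x0+300],None,fx=2,fy=2,interpolation=cv2.INTER_CUBIC)*1.4,0,255).astype('uint8'))
E
```

```text
[0.53490296 0.16250174 0.24642308] [0.0015 0.0012 0.1289] [ 0.4863792  -0.24475726 -1.58887654]
shift cm [ 2.1  0.1 -9. ] turn [ 0.    -0.003 -0.004] |w|deg 0.3
shift cm [  3.5   0.2 -15.6] turn [ 0.    -0.003 -0.004] |w|deg 0.3
[array([239., -21.]), array([325., -20.])]
[array([255., 523.]), array([303., 523.])]
lips [array([265., 114.]), array([299., 114.]), array([266., 267.])]
```

View pics/w9b.png

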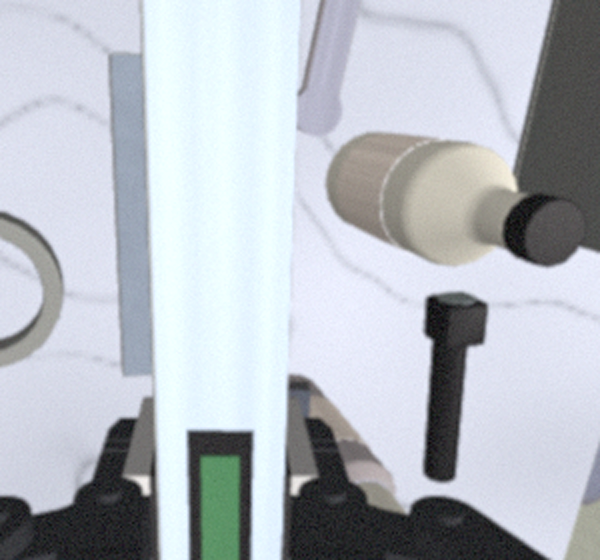

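The level sits square in the jaws with its vial centred. Its edges at crop x = 143 and 300 match the prediction, and the keeper at (320,110) is clear of it. I'll descend along the cradle's z.

Call:
{"name": "apply_moves", "arguments": {
  "rows": [
    [0, 0.7, 0.1, -3, 0, 0, 0],
    [0, 1.4, 0.1, -6, 0, 0, 0],
    [0, 2.1, 0.1, -9, 0, 0, 0],
    [0, 2.6, 0.1, -11.5, 0, 0, 0],
    [0, 2.6, 0.1, -11.5, 0, 0, 0]
  ]
}}

```text
time_s: 12.2
eef_pos: [0.5593, 0.1566, 0.127]
tcp_rot: [0.57, 0.522, 0.474, -0.421]
wrist_force: [-0.4, -0.4, -2.5]
opening: 0.272
```

```bash
python3 - <<'E'
from h import *
from rig import ctrl,cams
cams.camera('scene');cams.camera('scene')
Rc,o=cradle();P=[]
for i in range(4): cams.camera('scene');st=ctrl.state();P.append(st['eef_pos'])
print(np.array(P).round(4)); st['eef_pos']=np.mean(P,0)
print(Rc.inv().apply(st['eef_pos']-o).round(4),st['wrist_force'])
for z in (.012,.002,-.001): go(st,c2w(.003,0,z-.0332),toolrot(Rc))
E
```

```text
[[0.5622 0.1605 0.1324]
 [0.5624 0.161  0.1329]
 [0.5624 0.1613 0.1331]
 [0.5624 0.1614 0.1331]]
[ 0.0044 -0.0032  0.0122] [-0.92644676 -0.66396109 -1.47785823]
shift cm [ 0.5  0.4 -3.3] turn [0. 0. 0.] |w|deg 0.0
shift cm [ 0.7  0.4 -4.3] turn [0. 0. 0.] |w|deg 0.0
shift cm [ 0.8  0.4 -4.6] turn [0. 0. 0.] |w|deg 0.0
```

Call:
{"name": "apply_moves", "arguments": {
  "rows": [
    [0, 0.1, 0.1, -1, 0, 0, 0],
    [0, 0.3, 0.2, -2, 0, 0, 0],
    [0, 0.4, 0.3, -2.8, 0, 0, 0],
    [0, 0.5, 0.3, -3.3, 0, 0, 0],
    [0, 0.5, 0.3, -3.3, 0, 0, 0]
  ]
}}

```text
time_s: 13.0
eef_pos: [0.5667, 0.1642, 0.0987]
tcp_rot: [0.572, 0.525, 0.473, -0.416]
wrist_force: [1.0, 0.9, -1.8]
opening: 0.276
```

```bash
python3 - <<'E'
from h import *
from rig import ctrl,cams
Rc,o=cradle();P=[];F=[]
for i in range(5): cams.camera('scene');st=ctrl.state();P.append(st['eef_pos']);F.append(st['wrist_force'])
st['eef_pos']=np.mean(P[2:],0)
print(Rc.inv().apply(st['eef_pos']-o).round(4),np.mean(F,0))
for z in (.002,0,-.002): go(st,c2w(.003,0,z-.0332),toolrot(Rc))
E
```

```text
[ 0.003  -0.0002 -0.0208] [-0.18764666  0.01320063 -2.30566783]
shift cm [ 0.2  0.  -1. ] turn [0.    0.001 0.   ] |w|deg 0.1
shift cm [ 0.3  0.  -1.2] turn [0.    0.001 0.   ] |w|deg 0.1
shift cm [ 0.3  0.1 -1.4] turn [0.    0.001 0.   ] |w|deg 0.1
```

Call:
{"name": "apply_moves", "arguments": {
  "rows": [
    [0, 0, 0, -0.3, 0, 0, 0],
    [0, 0.1, 0, -0.6, 0, 0, 0],
    [0, 0.2, 0, -0.9, 0, 0, 0],
    [0, 0.2, 0, -1.1, 0, 0, 0],
    [0, 0.2, 0, -1.1, 0, 0, 0]
  ]
}}

```text
time_s: 13.75
eef_pos: [0.5693, 0.1643, 0.0889]
tcp_rot: [0.572, 0.525, 0.473, -0.416]
wrist_force: [-0.5, 0.2, -2.5]
opening: 0.27
```

```bash
python3 - <<'E'
from h import *
from rig import ctrl,cams
Rc,o=cradle();P=[];F=[]
for i in range(5): cams.camera('scene');st=ctrl.state();P.append(st['eef_pos']);F.append(st['wrist_force'])
st['eef_pos']=np.mean(P[2:],0)
print(Rc.inv().apply(st['eef_pos']-o).round(4)+[0,0,.0332],np.mean(F,0))
E
```

```text
[ 0.0028 -0.0004  0.0014] [ 0.41833348 -0.0533541  -2.46404317]
```

Call:
{"name": "apply_moves", "arguments": {
  "rows": [
    [0, 0, 0, -0.1, 0, 0, 0],
    [0, 0, 0, -0.2, 0, 0, 0],
    [0, 0, 0, -0.2, 0, 0, 0],
    [0, 0, 0, -0.2, 0, 0, 0]
  ]
}}

```text
time_s: 14.4
eef_pos: [0.5699, 0.1646, 0.0883]
tcp_rot: [0.573, 0.526, 0.472, -0.415]
wrist_force: [-2.2, -0.7, 4.9]
opening: 0.274
```

```bash
python3 - <<'E'
from h import *
from rig import ctrl,cams
Rc,o=cradle();P=[];F=[]
for i in range(5): cams.camera('scene');st=ctrl.state();P.append(st['eef_pos']);F.append(st['wrist_force'])
st['eef_pos']=np.mean(P[2:],0)
print(Rc.inv().apply(st['eef_pos']-o).round(4)+[0,0,.0332],np.mean(F,0),Rc.as_matrix()[:,2])
E
```

```text
[ 0.0027 -0.0004  0.0002] [-2.72195481 -0.99300009  5.58478492] [-0.20731182 -0.02184809  0.97803091]
```

Contact is felt square to the slope at z ≈ 0. Now I release and back off along the cradle's z.

Call:
{"name": "apply_moves", "arguments": {
  "rows": [
    [0.55, 0, 0, 0, 0, 0, 0],
    [0.55, 0, 0, 0, 0, 0, 0],
    [0.55, 0, 0, 0, 0, 0, 0],
    [0.55, 0, 0, 0, 0, 0, 0]
  ]
}}

```text
time_s: 15.05
eef_pos: [0.57, 0.1647, 0.0881]
tcp_rot: [0.573, 0.526, 0.472, -0.415]
wrist_force: [0.1, 0.2, -0.4]
opening: 0.552
```

Call:
{"name": "apply_moves", "arguments": {
  "rows": [
    [0.55, -0.4, 0, 2, 0, 0, 0],
    [0.55, -0.9, -0.1, 4.5, 0, 0, 0],
    [0.55, -1.7, -0.2, 8, 0, 0, 0],
    [0.55, -2.5, -0.3, 12, 0, 0, 0],
    [0.55, -3, -0.3, 14, 0, 0, 0]
  ]
}}

```text
time_s: 15.55
eef_pos: [0.5409, 0.1627, 0.2316]
tcp_rot: [0.573, 0.527, 0.472, -0.413]
wrist_force: [0.6, -0.0, -0.3]
opening: 0.547
```

```bash
python3 - <<'E'
from h import *
from rig import ctrl,cams
import pickle
for i in range(3): cams.camera('scene')
st=ctrl.state();Rc,o=cradle();print(st['time_s'],st['opening'],Rc.inv().apply(st['eef_pos']-o).round(4))
w=cams.camera_params('wrist');W=cams.camera('wrist')[:,:,::-1]; cv2.imwrite('pics/w10.png',W)
s=cams.camera_params('scene');S=cams.camera('scene')[:,:,::-1]; cv2.imwrite('pics/s10.png',S)
print(dark(S,proj(s,knob(1.3,.075))[0],25,60))
pickle.dump((st,w,s),open('w10.pkl','wb'))
# level top-face edges in wrist: bright bluish mask
hsv=cv2.cvtColor(W,cv2.COLOR_BGR2HSV)
for n,c in dict(capPy_o=(0.003,.115,.045),capPy_i=(.003,.107,.045),mid=(.003,.0,.045),N=(.003,-.115,.045)).items(): print(n,proj(w,c2w(*c)).round(1)[0],proj(s,c2w(*c)).round(1)[0])
for y in (.05,.09):
    u,v=proj(w,c2w(.003,y,.045))[0]; u=int(u);v=int(round(v)); print('row',v,u,W[v,u-35:u+36].mean(1).astype(int).tolist()); 
    print('pred edges',proj(w,c2w(-.0095,y,.045))[0].round(1),proj(w,c2w(.0145,y,.045))[0].round(1))
E
```

```text
15.7 0.5536831698272727 [3.400e-03 1.000e-04 1.112e-01]
[(array([430.6, 201.9]), np.int32(49)), (array([401.4, 215.4]), np.int32(15))]
capPy_o [278.3  54. ] [413.3 202.9]
capPy_i [278.4  66.5] [410.2 202.9]
mid [278.6 210.3] [368.4 203.9]
N [278.7 329.7] [323.5 205. ]
row 148 278 [125, 125, 123, 125, 124, 125, 125, 125, 126, 124, 123, 124, 124, 127, 126, 127, 125, 126, 125, 122, 156, 182, 190, 193, 195, 191, 194, 186, 189, 185, 185, 186, 189, 189, 188, 192, 191, 191, 190, 186, 184, 183, 185, 185, 188, 190, 190, 189, 187, 189, 185, 153, 129, 127, 129, 128, 128, 128, 125, 126, 126, 125, 124, 125, 124, 134, 155, 159, 159, 162, 165]
pred edges [262.1 147.9] [293.5 147.8]
row 92 278 [127, 126, 126, 123, 125, 125, 126, 127, 128, 127, 126, 130, 126, 127, 126, 126, 130, 120, 117, 150, 181, 187, 190, 191, 193, 190, 193, 188, 187, 186, 189, 185, 188, 190, 188, 191, 190, 190, 186, 185, 183, 185, 185, 189, 188, 188, 189, 188, 185, 184, 188, 180, 143, 122, 121, 121, 121, 121, 122, 122, 123, 123, 124, 123, 120, 119, 123, 131, 147, 158, 154]
pred edges [261.2  92. ] [294.2  92. ]
```

The wrist edges put the level at cradle x ≈ +3.5 mm, seated, with the keeper still at about 1.72 rad. Now I close the keeper: approach behind the knob with shut fingers, then push along the arc.

```bash
python3 - <<'E'
from h import *
from rig import ctrl
st=ctrl.state();Rc,o=cradle()
go(st,c2w(.09,.145,.115),toolrot(Rc))
go(st,c2w(.09,.145,.030),toolrot(Rc)); print(c2w(.09,.145,.03))
print('arc relative to (.09,.145,.03):')
f=lambda a,k=0:c2w(.038-.068*np.cos(a)+.0205*np.sin(a),.075+.068*np.sin(a)+.017*np.cos(a),.030)
for a in (1.72,1.5,1.3,1.1,.9,.7,.5,.35,.2,.1,.04,0): print(a,((f(a)-c2w(.09,.145,.03))*100).round(1), ((f(a)-f(.9))*100).round(1))
E
```

```text
shift cm [ 6.9 15.4  2.4] turn [0.001 0.    0.001] |w|deg 0.1
shift cm [ 8.7 15.6 -5.9] turn [0.001 0.    0.001] |w|deg 0.1
[0.62642161 0.3167714  0.16810232]
arc relative to (.09,.145,.03):
1.72 [-2.  -0.7 -0.5] [5.5 0.7 1.2]
1.5 [-3.5 -0.5 -0.8] [4.  0.9 0.9]
1.3 [-4.9 -0.5 -1.1] [2.6 0.9 0.6]
1.1 [-6.3 -0.8 -1.3] [1.3 0.6 0.3]
0.9 [-7.5 -1.4 -1.6] [0. 0. 0.]
0.7 [-8.7 -2.2 -1.9] [-1.2 -0.8 -0.3]
0.5 [-9.7 -3.3 -2.1] [-2.1 -1.9 -0.5]
0.35 [-10.3  -4.2  -2.3] [-2.7 -2.8 -0.6]
0.2 [-10.7  -5.1  -2.4] [-3.2 -3.7 -0.8]
0.1 [-11.   -5.8  -2.5] [-3.4 -4.4 -0.8]
0.04 [-11.1  -6.2  -2.5] [-3.5 -4.8 -0.9]
0 [-11.1  -6.5  -2.5] [-3.6 -5.1 -0.9]
```

Call:
{"name": "apply_moves", "arguments": {
  "rows": [
    [0, 1.5, 3.5, 2.4, 0, 0, 0],
    [0, 3, 7, 2.4, 0, 0, 0],
    [0, 5, 11, 2.4, 0, 0, 0],
    [0, 6.9, 15.4, 2.4, 0, 0, 0],
    [0, 6.9, 15.4, 2.4, 0, 0, 0]
  ]
}}

```text
time_s: 16.3
eef_pos: [0.6069, 0.3228, 0.2471]
tcp_rot: [0.572, 0.524, 0.477, -0.414]
wrist_force: [-0.7, -0.4, -0.5]
opening: -0.0
```

```bash
python3 - <<'E'
from h import *
from rig import ctrl,cams
for i in range(4): cams.camera('scene')
st=ctrl.state();Rc,o=cradle();print(st['opening'],Rc.inv().apply(st['eef_pos']-o).round(4))
go(st,c2w(.09,.145,.030),toolrot(Rc))
s=cams.camera_params('scene');S=cams.camera('scene')[:,:,::-1];print(dark(S,proj(s,knob(1.5,.075))[0],20,60))
E
```

```text
-3.0303318947748865e-05 [0.0889 0.1433 0.1132]
shift cm [ 1.8  0.4 -8.1] turn [ 0.004 -0.002  0.002] |w|deg 0.3
[(array([443.5, 178.5]), np.int32(12)), (array([430.6, 201.9]), np.int32(49))]
```

Call:
{"name": "apply_moves", "arguments": {
  "rows": [
    [0, 0.6, 0.3, -3, 0, 0, 0],
    [0, 1.2, 0.4, -6, 0, 0, 0],
    [0, 1.8, 0.4, -8.1, 0, 0, 0],
    [0, 1.8, 0.4, -8.1, 0, 0, 0],
    [0, 1.8, 0.4, -8.1, 0, 0, 0]
  ]
}}

```text
time_s: 17.05
eef_pos: [0.6269, 0.3156, 0.1696]
tcp_rot: [0.572, 0.525, 0.471, -0.418]
wrist_force: [0.0, 0.9, 0.6]
opening: -0.0
```

Call:
{"name": "apply_moves", "arguments": {
  "rows": [
    [0, -1.8, -0.6, -0.4, 0, 0, 0],
    [0, -3.4, -0.5, -0.8, 0, 0, 0],
    [0, -4.9, -0.5, -1.1, 0, 0, 0],
    [0, -6.3, -0.8, -1.3, 0, 0, 0],
    [0, -7.5, -1.4, -1.6, 0, 0, 0]
  ]
}}

```text
time_s: 17.55
eef_pos: [0.5527, 0.3027, 0.1567]
tcp_rot: [0.573, 0.527, 0.471, -0.415]
wrist_force: [1.2, 0.3, -0.3]
opening: -0.001
```

```bash
python3 - <<'E'
from h import *
from rig import ctrl,cams
for i in range(3): cams.camera('scene')
st=ctrl.state();Rc,o=cradle();print(st['wrist_force'],Rc.inv().apply(st['eef_pos']-o).round(4))
f=lambda a,k=0:c2w(.038-.068*np.cos(a)+.0205*np.sin(a),.075+.068*np.sin(a)+.017*np.cos(a),.030)
for a in (.9,.7,.5,.35,.2,.1,.04): go(st,f(a),toolrot(Rc))
s=cams.camera_params('scene');S=cams.camera('scene')[:,:,::-1];arc(s);print(dark(S,proj(s,knob(.9,.075))[0],25,60))
E
```

```text
[0.01359701 0.51491478 0.91432713] [0.0139 0.138  0.0337]
shift cm [-0.1  0.1 -0.4] turn [0.002 0.003 0.004] |w|deg 0.3
shift cm [-1.3 -0.8 -0.7] turn [0.002 0.003 0.004] |w|deg 0.3
shift cm [-2.3 -1.8 -0.9] turn [0.002 0.003 0.004] |w|deg 0.3
shift cm [-2.9 -2.7 -1. ] turn [0.002 0.003 0.004] |w|deg 0.3
shift cm [-3.3 -3.7 -1.2] turn [0.002 0.003 0.004] |w|deg 0.3
shift cm [-3.5 -4.3 -1.2] turn [0.002 0.003 0.004] |w|deg 0.3
shift cm [-3.6 -4.7 -1.3] turn [0.002 0.003 0.004] |w|deg 0.3
0 [396.  186.8] 0.3 [404.  187.2] 0.6 [412.  188.6] 0.9 [419.2 191. ] 1.0 [421.3 192. ] 1.1 [423.3 193.1] 1.2 [425.1 194.3] 1.3 [426.7 195.5] 1.4 [428.  196.8] 1.5 [429.1 198.1] 1.6 [430.  199.4] 1.7 [430.5 200.8] 
[(array([429.2, 176.9]), np.int32(355)), (array([419., 191.]), np.int32(51)), (array([399.6, 214.1]), np.int32(29))]
```

Call:
{"name": "apply_moves", "arguments": {
  "rows": [
    [0, -1.3, -0.8, -0.7, 0, 0, 0],
    [0, -2.3, -1.8, -0.9, 0, 0, 0],
    [0, -2.9, -2.7, -1.0, 0, 0, 0],
    [0, -3.3, -3.7, -1.2, 0, 0, 0],
    [0, -3.5, -4.3, -1.2, 0, 0, 0]
  ]
}}

```text
time_s: 18.25
eef_pos: [0.518, 0.2583, 0.1437]
tcp_rot: [0.572, 0.527, 0.47, -0.417]
wrist_force: [0.6, -0.3, -0.6]
opening: 0.0
```

```bash
python3 - <<'E'
from h import *
from rig import ctrl,cams
for i in range(3): cams.camera('scene')
st=ctrl.state();Rc,o=cradle();print(st['wrist_force'],Rc.inv().apply(st['eef_pos']-o).round(4))
f=lambda a,k=0:c2w(.038-.068*np.cos(a)+.0205*np.sin(a),.075+.068*np.sin(a)+.017*np.cos(a),.030)
for a in (.1,.04,0): go(st,f(a),toolrot(Rc))
s=cams.camera_params('scene');S=cams.camera('scene')[:,:,::-1];cv2.imwrite('pics/s11.png',S);print(dark(S,proj(s,knob(.2,.075))[0],25,60))
E
```

```text
[-0.12111514 -0.19434412  0.21796847] [-0.0265  0.0983  0.0298]
shift cm [-0.1  0.  -0. ] turn [0.002 0.002 0.006] |w|deg 0.4
shift cm [-0.2 -0.4 -0. ] turn [0.002 0.002 0.006] |w|deg 0.4
shift cm [-0.3 -0.7 -0.1] turn [0.002 0.002 0.006] |w|deg 0.4
[(array([408.4, 171.7]), np.int32(305)), (array([398.5, 186.9]), np.int32(48)), (array([413. , 208.5]), np.int32(6))]
```

Call:
{"name": "apply_moves", "arguments": {
  "rows": [
    [0, -0.1, -0.3, 0, 0, 0, 0],
    [0, -0.2, -0.6, 0, 0, 0, 0],
    [0, -0.2, -0.7, 0, 0, 0, 0],
    [0, -0.2, -0.7, 0, 0, 0, 0]
  ]
}}

```text
time_s: 18.85
eef_pos: [0.5161, 0.2518, 0.1436]
tcp_rot: [0.572, 0.527, 0.471, -0.417]
wrist_force: [-0.0, 1.2, -0.3]
opening: -0.001
```

```bash
python3 - <<'E'
from h import *
from rig import ctrl,cams
for i in range(3): cams.camera('scene')
st=ctrl.state();Rc,o=cradle();print(st['wrist_force'],Rc.inv().apply(st['eef_pos']-o).round(4))
s=cams.camera_params('scene');S=cams.camera('scene')[:,:,::-1];print(dark(S,proj(s,knob(.2,.075))[0],25,60))
E
```

```text
[-0.53451699 -0.16790297  0.44211243] [-0.0292  0.0919  0.0303]
[(array([405.8, 171.6]), np.int32(300)), (array([396.4, 187. ]), np.int32(44))]
```

Call:
{"name": "apply_moves", "arguments": {
  "rows": [
    [0, 0, 1.5, 0, 0, 0, 0],
    [0, 0, 2.5, 1, 0, 0, 0],
    [0, -0.8, 2.5, 5, 0, 0, 0],
    [0, -3, 2.5, 10, 0, 0, 0],
    [0, -6, 2.5, 15, 0, 0, 0]
  ]
}}

```text
time_s: 19.55
eef_pos: [0.4624, 0.2765, 0.2837]
tcp_rot: [0.572, 0.527, 0.47, -0.417]
wrist_force: [1.3, 0.7, -0.2]
opening: -0.002
```

Call:
{"name": "apply_moves", "arguments": {
  "rows": [
    [0, -1, -1, 2, 0, 0, 0],
    [0, -2, -2, 4, 0, 0, 0],
    [0, -2, -3, 6, 0, 0, 0],
    [0, -2, -3, 6, 0, 0, 0],
    [0, -2, -3, 6, 0, 0, 0]
  ]
}}

```text
time_s: 20.05
eef_pos: [0.4423, 0.2463, 0.3434]
tcp_rot: [0.572, 0.527, 0.47, -0.418]
wrist_force: [1.0, 0.6, 0.2]
opening: 0.001
```

```bash
python3 - <<'E'
from h import *
from rig import ctrl,cams
for i in range(4): cams.camera('scene')
st=ctrl.state();print(st['time_s'],st['eef_pos'],st['wrist_force'],st['joint_velocities'].round(3))
s=cams.camera_params('scene');S=cams.camera('scene')[:,:,::-1];arc(s);print('scene',dark(S,proj(s,knob(.2,.075))[0],25,60))
w=cams.camera_params('wrist');W=cams.camera('wrist')[:,:,::-1]
arc(w);print('wrist',dark(W,proj(w,knob(.05,.08))[0],15,70))
t=cams.camera('top')[:,:,::-1]
ends=[(x,y,.045) for y in (-.115,.115) for x in (-.0085,.0155)]
pe=proj(w,[c2w(*e) for e in ends]); print('pred top-face corners wrist',pe.round(1).tolist())
x0=int(pe[:,0].mean())-65;y0=int(pe[:,1].min())-25
print(x0,y0)
a=cv2.resize(W[y0:y0+220,x0:x0+145],None,fx=2.7,fy=2.7,interpolation=cv2.INTER_CUBIC)
b=cv2.resize(S[130:280,300:400+0],None,fx=3.96,fy=3.96,interpolation=cv2.INTER_CUBIC)[:a.shape[0]]
print(a.shape,b.shape)
h=min(a.shape[0],b.shape[0]); cv2.imwrite('pics/f.png',np.clip(np.hstack([a[:h],b[:h]])*1.4,0,255).astype('uint8'))
T0=cv2.imread('pics/top0.png'); d=cv2.absdiff(T0,t).max(2); cv2.imwrite('pics/diff.png',d)
for n,(u,v,r) in dict(batten=(382,211,22),jar=(313,228,11),spraya=(350,269,14),tape=(228,244,14),torch=(250,121,20),cleaner=(188,148,12),sprayb=(256,160,10)).items(): print(n,d[v-r:v+r,u-r:u+r].mean().round(1),end=' ')
E
```

```text
20.25 [0.44192231 0.24647581 0.34228483] [-1.14420783  0.58791844 -0.5331355 ] [ 0.001 -0.001  0.001 -0.002 -0.     0.001  0.002]
0 [396.  186.8] 0.3 [404.  187.2] 0.6 [412.  188.6] 0.9 [419.2 191. ] 1.0 [421.3 192. ] 1.1 [423.3 193.1] 1.2 [425.1 194.3] 1.3 [426.7 195.5] 1.4 [428.  196.8] 1.5 [429.1 198.1] 1.6 [430.  199.4] 1.7 [430.5 200.8] 
scene [(array([395.9, 187.6]), np.int32(39)), (array([413., 208.]), np.int32(7))]
0 [306.8 199.5] 0.3 [310.  181.9] 0.6 [318.5 165.3] 0.9 [331.9 151.4] 1.0 [337.3 147.6] 1.1 [343.  144.4] 1.2 [349.  141.7] 1.3 [355.3 139.6] 1.4 [361.7 138.1] 1.5 [368.1 137.3] 1.6 [374.6 137.1] 1.7 [381.  137.6] 
wrist [(array([310. , 184.9]), np.int32(9)), (array([307.2, 200.9]), np.int32(157)), (array([319.2, 207.5]), np.int32(12))]
pred top-face corners wrist [[317.7, 325.2], [335.0, 325.1], [323.9, 159.5], [344.4, 159.4]]
265 134
(594, 392, 3) (594, 396, 3)
batten 5.4 jar 4.9 spraya 4.2 tape 4.9 torch 4.7 cleaner 4.4 sprayb 5.0
```

View pics/f.png

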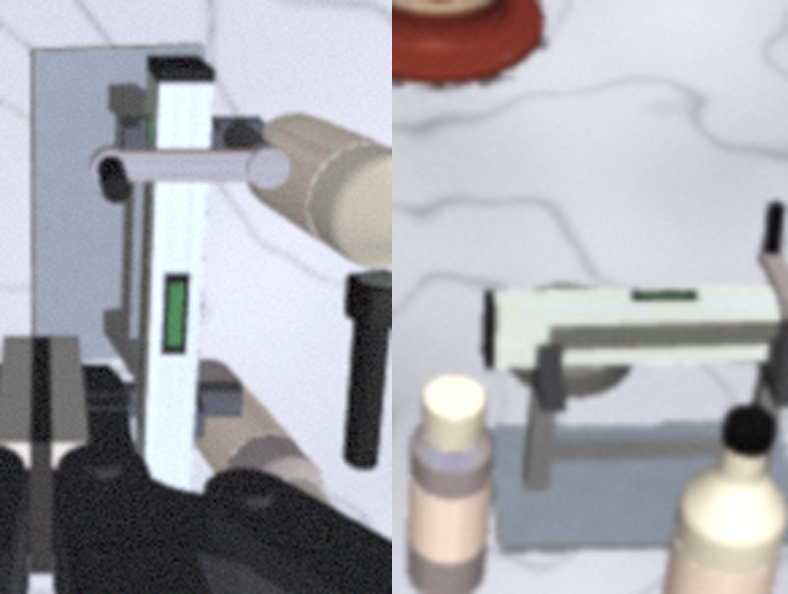

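The last views show the level on both arms between the lips and stops, with the keeper lying across it at about 0 rad. The bystander areas show no change. Handing in.

```bash
python3 -c "
from rig import job; print(job.job_done())"
```

```text
the job is handed in; nothing more can be done
None
```

The spirit level is back on the tool rest with the keeper swung shut over it, and I handed the job in at about 20 s of the 67 s allowed. The hand-in reports no verdict, so what follows comes from my own last checks.

**What I did:** The keeper was only about 1.0 rad open, so I pushed it to about 1.72 rad. I then gripped the level at its middle, lowered it between the lips and stops until I felt contact at about z = 0, released it, and pushed the keeper shut with closed fingers.

**Last checks:**
- **Keeper:** two camera views put it at about 0 to 0.02 rad.
- **Level:** it sits at cradle x of about +3 mm. It was released within 1 mm of centre in y, and the edges seen by the wrist camera agree.
- **Robot and bystanders:** the arm is clear and still. The top view shows only noise-level change around every bystander.

**What failed or disagreed:**
- **Fingertip offset:** my first push passed above the knob without touching it. Camera views and the later contact-free descent showed the real fingertips about 40 to 45 mm behind the reported TCP. I corrected for this in every later move.
- **Top camera:** it placed the keeper hinge about 9 mm away from the wrist camera's fit. I used the wrist fit, which the scene camera and the placing confirmed.
- **Base plate:** its centre is about 11 mm off the rack origin in x, so I located the rack by its arms instead.

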